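# Put the washed slicer inserts away and clip the case shut

## Task

The slicer inserts standing in the drying rack are dry: put every one away in its own slot of the storage case, tongue end tucked under the keeper bar, then straightened so that it stands upright and fully down. Then set the cover on the case and press all four clips shut over its rim. Leave the other things on the counter where they are.

Things in the scene. Friction and masses are not known exactly. Their poses are not given: they have to be found in the camera images.
- insert_slice: Slicer insert with one slanting blade on its steel panel, 70 g; absent in some runs. Frame plate 84 (x) by 8 (y) by 56 mm high; on it a black grip bar 64 (x) by 12 (y) mm, z 56 to 72. A tongue 10 mm long, z 4 to 14, juts out at the -x end (x -42 to -52). Origin: centre of the underside. Starts standing in the rack, tongue towards the robot. All inserts are alike outside; any goes in any slot.
- insert_julienne: Slicer insert with a row of upright teeth on its steel panel, 70 g; absent in some runs. Frame plate 84 (x) by 8 (y) by 56 mm high; on it a black grip bar 64 (x) by 12 (y) mm, z 56 to 72. A tongue 10 mm long, z 4 to 14, juts out at the -x end (x -42 to -52). Origin: centre of the underside. Starts standing in the rack, tongue towards the robot. All inserts are alike outside; any goes in any slot.
- insert_grater: Slicer insert with round rasp holes on its steel panel, 70 g; absent in some runs. Frame plate 84 (x) by 8 (y) by 56 mm high; on it a black grip bar 64 (x) by 12 (y) mm, z 56 to 72. A tongue 10 mm long, z 4 to 14, juts out at the -x end (x -42 to -52). Origin: centre of the underside. Starts standing in the rack, tongue towards the robot. All inserts are alike outside; any goes in any slot.
- insert_waffle: Slicer insert with five level ridges on its steel panel, 70 g; absent in some runs. Frame plate 84 (x) by 8 (y) by 56 mm high; on it a black grip bar 64 (x) by 12 (y) mm, z 56 to 72. A tongue 10 mm long, z 4 to 14, juts out at the -x end (x -42 to -52). Origin: centre of the underside. Starts standing in the rack, tongue towards the robot. All inserts are alike outside; any goes in any slot.
- drainer: Drying rack, does not move: grey drip tray 150 (x) by 184 (y) mm with wire arches. Inserts stand on edge along x, 16 mm above the counter, between pairs of arches at y = -63, -21, 21 and 63 mm, with 1.5 mm play each side. Arches: 52 mm high, x -27 to 27 mm. Origin: centre of the underside.
- case: Grey storage case, does not move; open on top at the start. Origin: centre of the underside; x points away from the robot. Walls 48 mm high, outside 116 (x) by 172 (y) mm, inside 109 by 165. Inner floor at z = 8 mm. A seated insert stands on this floor, its origin at x = 0 within 3 mm, its x axis along the case's x.
- case_slots (a point): Centre of the case's floor (z = 8 mm). Four slots run along x at y = -60, -20, 20 and 60 mm, each 10.5 mm wide between two combs 16 mm long centred at x = -34 and x = 36; the combs rise to z = 30 mm, their top 6 mm being 45 degree chamfers that widen each mouth to 22.5 mm. Axes as the case's.
- case_keeper (a point): Middle of the black keeper bar across the robot's end of all slots: x -54.5 to -45, z 26 to 32 mm in the case's frame. At the other end a stop 26 mm high begins at x = 45. So an insert goes in tilted, tongue end 20 to 30 degrees low and about 15 mm towards +x; near the floor draw it towards -x, tongue under the bar, and straighten it.
- cover: White deep cover, 0.26 kg, open below; starts open side down on the counter. Origin: centre of its lower rim. 56 mm high, top 126 by 182 mm; rim flange 5 mm high, 140 (x) by 196 (y) mm. Black handle bar on top 70 (x) by 14 (y) mm, z 56 to 86. Inside 120.4 by 179.4 mm, lower 5 mm flared by 4 mm: it slips over the case's walls.
- case_ledge (a point): Where the cover's origin lies when it is on: centre of the case at the height of the ledge (36 mm) that runs around outside its walls and carries the cover. x axes in line, either way round; 2.2 mm play each side. The cover fits only while the clips stand open by 0.4 rad or more.
- clip_front (a joint): Clip on the case's -x side: 0 = upright, shut, its hook over the cover's flange; grows as its top swings outwards. Starts at 0.5 to 0.85 rad; stiff hinge (0.05 N m), stays where left. Hinge line level, at z = 32 and x = -74.5 mm in the case's frame, mid-side. Clip 36 mm wide, 4 mm thick, reaching 36 mm from the hinge line.
- clip_back (a joint): Clip on the case's +x side: 0 = upright, shut, its hook over the cover's flange; grows as its top swings outwards. Starts at 0.5 to 0.85 rad; stiff hinge (0.05 N m), stays where left. Hinge line level, at z = 32 and x = 74.5 mm in the case's frame, mid-side. Clip 36 mm wide, 4 mm thick, reaching 36 mm from the hinge line.
- clip_left (a joint): Clip on the case's +y side: 0 = upright, shut, its hook over the cover's flange; grows as its top swings outwards. Starts at 0.5 to 0.85 rad; stiff hinge (0.05 N m), stays where left. Hinge line level, at z = 32 and y = 102.5 mm in the case's frame, mid-side. Clip 36 mm wide, 4 mm thick, reaching 36 mm from the hinge line.
- clip_right (a joint): Clip on the case's -y side: 0 = upright, shut, its hook over the cover's flange; grows as its top swings outwards. Starts at 0.5 to 0.85 rad; stiff hinge (0.05 N m), stays where left. Hinge line level, at z = 32 and y = -102.5 mm in the case's frame, mid-side. Clip 36 mm wide, 4 mm thick, reaching 36 mm from the hinge line.
- mixer: Red hand mixer, 190 by 75 mm, 125 mm high; a bystander. Origin: centre of its underside.
- bowl: Stainless bowl, 170 mm across, 80 mm high; a bystander. Origin: centre of its underside.
- whisk: Silicone whisk lying down, 265 mm long, origin near its middle; a bystander.
- butter_dish: Ceramic butter dish with a domed lid, 100 by 165 mm, 85 mm high; a bystander. Origin: centre of its underside.
- mug: White mug, 78 mm across, 92 mm high; a bystander. Origin: centre of its underside.
- salt_jar: Glass jar with a steel cap, 52 mm across, 85 mm high; a bystander. Origin: centre of its underside.
- spice_jar: Amber jar with a black cap, 46 mm across, 75 mm high; a bystander. Origin: centre of its underside.

How it is judged (in metres and radians):
On the way, in this order (a step that is already met when the one before it is completed fails the run):
1. every insert stands fully down in a slot of the case, tongue under the keeper bar, and is let go (z of insert_slice in the frame of case between 0.004 and 0.011 m and angle between each of insert_slice, insert_julienne, insert_grater, insert_waffle's own z axis and vertical below 0.16 rad and angle between the x axis of each of insert_slice, insert_julienne, insert_grater, insert_waffle and the x axis of case, either way round below 0.12 rad and x of insert_slice in the frame of case between -0.006 and 0.006 m and y of insert_slice in the frame of case between -0.07 and 0.07 m and z of insert_julienne in the frame of case between 0.004 and 0.011 m and x of insert_julienne in the frame of case between -0.006 and 0.006 m and y of insert_julienne in the frame of case between -0.07 and 0.07 m and z of insert_grater in the frame of case between 0.004 and 0.011 m and x of insert_grater in the frame of case between -0.006 and 0.006 m and y of insert_grater in the frame of case between -0.07 and 0.07 m and z of insert_waffle in the frame of case between 0.004 and 0.011 m and x of insert_waffle in the frame of case between -0.006 and 0.006 m and y of insert_waffle in the frame of case between -0.07 and 0.07 m and contact force between the fingers and insert_slice below 0.1 N and contact force between the fingers and insert_julienne below 0.1 N and contact force between the fingers and insert_grater below 0.1 N and contact force between the fingers and insert_waffle below 0.1 N), for 0.2 s.
2. the cover sits fully down on the case (z of cover in the frame of case between 0.033 and 0.0385 m and angle between cover's own z axis and vertical below 0.04 rad and horizontal distance between cover and case below 0.006 m), for 0.2 s.
3. all four clips are shut (value of joint each of clip_front, clip_back, clip_left, clip_right below 0.12 rad), for 0.2 s.
At the end, for the whole second after the job is handed in: Every insert stands in a slot, on the case floor within 3 mm, upright within 0.16 rad, in line within 0.12 rad, centred lengthwise within 6 mm; the cover sits level on the ledge (within 2.5 mm) and centred within 6 mm; all four clips read below 0.12 rad; all at rest (all of step 2 and all of step 3 and z of insert_slice in the frame of case between 0.004 and 0.011 m and angle between each of insert_slice, insert_julienne, insert_grater, insert_waffle's own z axis and vertical below 0.16 rad and angle between the x axis of each of insert_slice, insert_julienne, insert_grater, insert_waffle and the x axis of case, either way round below 0.12 rad and x of insert_slice in the frame of case between -0.006 and 0.006 m and y of insert_slice in the frame of case between -0.07 and 0.07 m and z of insert_julienne in the frame of case between 0.004 and 0.011 m and x of insert_julienne in the frame of case between -0.006 and 0.006 m and y of insert_julienne in the frame of case between -0.07 and 0.07 m and z of insert_grater in the frame of case between 0.004 and 0.011 m and x of insert_grater in the frame of case between -0.006 and 0.006 m and y of insert_grater in the frame of case between -0.07 and 0.07 m and z of insert_waffle in the frame of case between 0.004 and 0.011 m and x of insert_waffle in the frame of case between -0.006 and 0.006 m and y of insert_waffle in the frame of case between -0.07 and 0.07 m and linear speed of each of cover, insert_slice, insert_julienne, insert_grater, insert_waffle below 0.02 m/s); the robot touches nothing.
It fails at once if another thing on the counter is shifted by more than 4 cm or knocked over (distance of any of mixer, bowl, whisk, butter_dish, mug, salt_jar, spice_jar from where it was at the start of the episode above 0.04 m or angle between any of mixer, bowl, butter_dish, mug, salt_jar, spice_jar's own z axis and vertical above 0.5 rad).
Of insert_slice, insert_julienne, insert_grater, insert_waffle only 2 to 4 are there at a start; the rules pass over those that are not, and their reading is None.
At some moment in a run one of cover may be knocked a few centimetres aside while the robot is not near it.
It also fails if it takes over 210 s, if anything falls off the work surface, if the arm or the gripper's body presses on something with over 40 N, if the wrist force passes 120 N, or if a joint passes its speed limit or range.

## Robot

A 7-joint arm with a two-finger parallel gripper is mounted at the origin on the work surface. World frame = base frame: x ahead of the robot, y to its left, z up, the work surface at z = 0. Lengths are in m, angles in degrees, forces in N, time in s.
With the tool pointing down it reaches from about 0.425 to 0.95 m from the base axis. Payload 4.7 kg.
Tool frame: the origin (TCP) lies at the very end of the fingers, on their centre line; the grasp point (between the pads) lies 19 mm behind it; z points along the fingers, y is the line along which they close (so a half turn about z gives the same grasp; the last joint's range is limited). The gripper opens to 87 mm and grips with 3 to 60 N. Pads are 19 mm wide; open, the fingers measure 117 mm over their backs; the gripper's body (75 mm by 190 mm) begins 51 mm behind the grasp point.
Start: joints at [67.042, 26.849, -2.785, 87.806, 1.381, 65.374, -4.715], TCP at [0.245, -0.629, 0.223] pointing down, gripper open.
Joint ranges: [-148.3, 148.3], [-19.14, 114.17], [-79.39, 73.82], [5.75, 140.21], [-59.74, 239.74], [12.07, 113.84], [-152.46, 152.46]. Speed limits (degrees/s): [147.25, 147.25, 180, 180, 180, 180, 180].

## Interface

Orientations are given as [roll, pitch, yaw] about the fixed x, y, z axes, in that order (R = Rz(yaw) Ry(pitch) Rx(roll)).
In Python, from cell import manip gives the robot as it stands.
- The arm moves only by the shell command python3 -m jog 'ROWS' [FORCE]. ROWS is text: rows parted by semicolons, each of 5 numbers parted by spaces: the shift along the tool's x, y, z in cm, then the turn about the tool's z in degrees, then the opening, from -1 (shut) to 1 (fully open). A call has 1 to 5 rows; each row is the pose to reach, as a shift and turn from the pose commanded when the call began, along the tool's axes at that moment; what a row does not reach only later rows make up. A row lasts 1/8 s, in which the tool goes at most 62.5 mm and 10.7 degrees, less where a joint would pass 70% of its speed; a pose out of reach is approached as far as the arm can. A call with a gripper value outside its range is refused whole. The fingers move at their own pace and stop on an object; FORCE is the grip in N (left out, the last holds). Time passes only in rows, so rows that repeat a pose let the fingers close. It gives the time, the measured TCP pose, the force, the opening and the grip force at its end, in the units of the state.
- manip.state(): the state, without advancing time (a new reading comes with each control period).
- manip.get_image(name): name is "scene" or "top"; returns a dict with "pixels" (480x640x3 uint8, red, green, blue), "range_z" (480x640 float32, m along the optical axis (not along the pixel's ray), 0 where there is no reading), "K" (3x3 intrinsics, pixels), "k1" (the pictures are not rectified: a ray, as slopes to the right and down, at radius r is drawn at 1 + k1 r^2 times it, then the intrinsics apply), "R" (3x3) and "t" (3): a world point X has camera coordinates R X + t. Camera axes: x right, y down, z forward; pixel columns grow to the right and rows downward; lengths in m; the calibration is good to about 2 mm. A picture is of the moment at which its call begins.
- manip.hand_in(): hands the job in; it is judged then, once.
Trained networks look in a picture, given as the dict that the camera call returned (one of the last four; its "shot" number tells which), for a name from the list of things; names that differ only in an ending like _2 or _b are one class to them, and where a whole thing is asked for, a point or a joint stands for the part that bears it (a point fixed in the world has none). Each returns a list of dicts, best first, with "p" (0 to 1); they miss things now and then, are a little off and sometimes report something else, mostly with a low value. They report only what shows in the picture. A call takes as long as a camera call.
- manip.boxes_of(picture, thing): "rect" ([left, top, right, bottom] in pixels, round what is visible of it).
- manip.regions_of(picture, thing): "pixels" (480x640 bool, what is visible of it) and "rect" ([left, top, right, bottom] in pixels, round what is visible of it).
- manip.spot_point(picture, thing): "uv" ([column, row] in pixels: a listed point, or the origin of a listed thing).
The state is a dict: "time": time; "joint_positions": joint angles; "joint_vel": joint speeds; "joint_torque": joint torques, N m; "tool_pos": TCP position; "ee_rot": TCP orientation; "wrist_force": force on the tool from outside, world axes, zero at the start; "torque": the same for the moment, N m; "width": opening from 0.0 (shut) to 1.0 (fully open); "finger_force": force on a finger pad.
Only numpy, scipy, OpenCV 4.12 (cv2) and the standard library are available. Lean on these libraries where they do the work, as an engineer would, in place of code of your own. Each camera call takes 0.05 s, during which the arm holds its last target. There are 200 camera calls.

## Working session

There is one attempt and no reset: what is moved stays moved. The work goes in short steps, Python scripts to look and compute and a shell command to move; the robot and the scene stay as the last step left them, time stands still between calls to the robot, and variables do not carry over. Pictures are saved under pics/ and viewed, at most 14 in all, crops included, and the job is handed in when it is done.

```bash
ls; mkdir -p pics
cat > h.py <<'E'
import numpy as np, cv2
from cell import manip
def shot(n,f=None):
    im=manip.get_image(n)
    if f: cv2.imwrite('pics/'+f,im['pixels'][:,:,::-1])
    return im
def world(im,u,v,z=None,depth=None):
    """pixel -> world; on plane z, or with depth"""
    K=np.array(im['K']);k1=im['k1'];R=np.array(im['R']);t=np.array(im['t'])
    d=np.array([(u-K[0,2])/K[0,0],(v-K[1,2])/K[1,1]]);s=d.copy()
    for _ in range(20): s=d/(1+k1*(s@s))
    ray=np.array([s[0],s[1],1.]);c=-R.T@t;w=R.T@ray
    if depth is None: depth=(z-c[2])/w[2]
    return c+w*depth
def cloud(im,mask=None):
    """Nx3 world points of valid range pixels in mask (and uv)"""
    rz=im['range_z'];m=rz>0
    if mask is not None: m&=mask
    v,u=np.nonzero(m);K=np.array(im['K']);R=np.array(im['R']);t=np.array(im['t'])
    d=np.stack([(u-K[0,2])/K[0,0],(v-K[1,2])/K[1,1]],1);s=d.copy()
    for _ in range(20): s=d/(1+im['k1']*(s**2).sum(1,keepdims=True))
    p=np.c_[s,np.ones(len(s))]*rz[v,u][:,None]
    return (p-t)@R,np.stack([u,v],1)
def proj(im,X):
    c=np.array(im['R'])@np.array(X)+np.array(im['t']);s=c[:2]/c[2];s=s*(1+im['k1']*(s@s))
    K=np.array(im['K']);return K[0,0]*s[0]+K[0,2],K[1,1]*s[1]+K[1,2]
E
python3 - <<'E'
from h import *
print(manip.state())
for n in ('top','scene'):
    im=shot(n,n+'0.png');print(n,'cam at',-np.array(im['R']).T@im['t'],im['k1'],im['K'][0])
    for th in ['insert_slice','insert_julienne','insert_grater','insert_waffle','drainer','case','case_slots','case_keeper','cover','clip_front','mixer','bowl','whisk','butter_dish','mug','salt_jar','spice_jar']:
        r=manip.regions_of(im,th)[:1] if th not in('case_slots','case_keeper') else []
        s=manip.spot_point(im,th)[:1]
        print(th,[(round(x['p'],2),x['rect'],np.round(np.median(cloud(im,x['pixels'])[0],0),3)) for x in r],[(round(x['p'],2),np.round(x['uv'])) for x in s])
E
```

```text
pics
{'time': 0.0, 'joint_positions': array([67.04228963, 26.89818946, -2.78470217, 87.87480953,  1.38027879,
       65.37588422, -4.71529908]), 'joint_vel': array([-0.01282393,  0.05556447,  0.02107082,  0.04222895,  0.07737262,
       -0.02112927, -0.0849313 ]), 'joint_torque': array([-3.31908304e-04, -5.07966363e+01, -8.07595672e-02, -2.36154485e+01,
       -6.13655616e-02,  3.79463390e-02,  1.97175063e-04]), 'tool_pos': array([ 0.24500605, -0.62830323,  0.22148105]), 'ee_rot': array([-1.79884709e+02,  3.64377958e-03,  2.13039782e+01]), 'wrist_force': array([-0.75696742,  0.44449361, -0.26019973]), 'torque': array([ 0.01711353, -0.05750852,  0.03486042]), 'finger_force': 0.0, 'width': 1.0014087121223052}
top cam at [0.43896439 0.00214284 0.96720286] -0.00812244393898443 [438.47279067   0.         320.00197526]
insert_slice [] [(0.65, array([307., 259.]))]
insert_julienne [(0.73, [285.6, 117.1, 362.2, 162.7], array([0.775, 0.009, 0.052]))] []
insert_grater [(0.7, [203.1, 235.8, 221.5, 281.7], array([0.519, 0.235, 0.069]))] [(0.74, array([214., 254.]))]
insert_waffle [(0.89, [162.9, 230.8, 183.7, 275.3], array([0.524, 0.317, 0.059]))] [(0.86, array([175., 252.]))]
drainer [(0.9, [140.1, 215.0, 231.3, 293.7], array([0.518, 0.296, 0.011]))] [(0.75, array([189., 257.]))]
case [(0.96, [251.6, 188.6, 373.7, 278.3], array([0.569, 0.024, 0.031]))] [(0.68, array([314., 241.]))]
case_slots [] [(0.68, array([313., 241.]))]
case_keeper [] [(0.68, array([310., 258.]))]
cover [(0.91, [424.9, 237.8, 530.2, 314.2], array([ 0.489, -0.322,  0.056]))] [(0.94, array([474., 275.]))]Traceback (most recent call last):
  File "<stdin>", line 7, in <module>
ValueError: it knows: bowl, butter_dish, case, case_keeper, case_ledge, case_slots, cover, drainer, insert_grater, insert_julienne, insert_slice, insert_waffle, mixer, mug, salt_jar, spice_jar, whisk
```

Run:
```python
from h import *
im=shot('scene','scene0.png')
a=cv2.imread('pics/top0.png');cv2.imwrite('pics/top0z.png',cv2.resize(a[60:360,120:560],None,fx=1.8,fy=1.8,interpolation=cv2.INTER_CUBIC))
```

```text
(no output)
```

View pics/top0z.png

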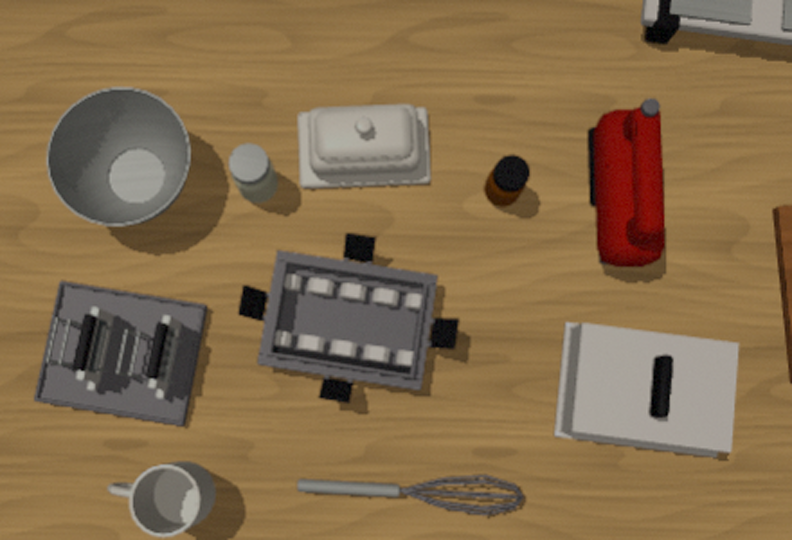

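View pics/scene0.png

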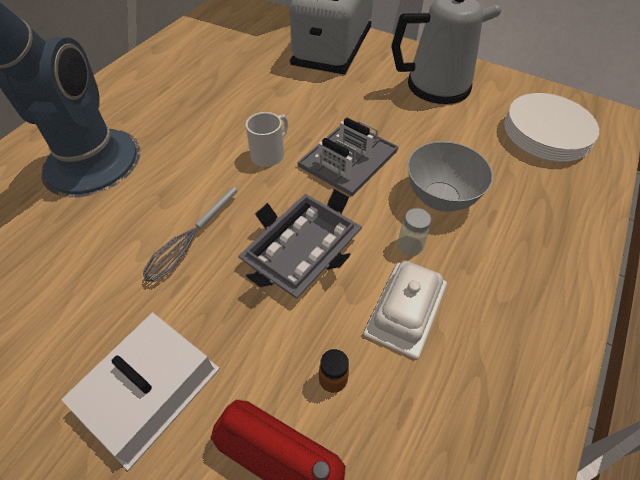

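```bash
cat >> h.py <<'E'
def rect(P):
    """min-area rectangle: centre, long-side length, short, angle of short side (deg, -90..90]"""
    (c,(w,h),a)=cv2.minAreaRect(np.float32(P[:,:2]*1000))
    if w<h: w,h,a=h,w,a+90
    a=(a+90)%180-90
    return np.round(c,1),round(w,1),round(h,1),round(a,1)
def near(P,c,r,z0,z1):
    return P[(np.hypot(*(P[:,:2]-c).T)<r)&(P[:,2]>z0)&(P[:,2]<z1)]
def edges(P,a):
    """2-98% extents along axes at angle a (mm)"""
    a=np.radians(a);R=np.array([[np.cos(a),np.sin(a)],[-np.sin(a),np.cos(a)]])
    q=P[:,:2]@R.T*1000;lo,hi=np.percentile(q,[1,99],0);m=R.T@((lo+hi)/2)
    return np.round(m,1),np.round(hi-lo,1)
E
python3 - <<'E'
from h import *
for n in('top','scene'):
    im=shot(n);P,uv=cloud(im);print(n)
    for nm,c,r,z0,z1 in [('case rim',(.55,.022),.12,.043,.054),('cover top',(.483,-.33),.12,.052,.062),('handle',(.483,-.33),.06,.078,.095),('ins A bar',(.53,.235),.07,.082,.095),('ins B bar',(.53,.317),.07,.082,.095),('drainer',(.52,.29),.13,.004,.022)]:
        Q=near(P,c,r,z0,z1)
        if len(Q)>20:
            e=rect(Q);print(nm,len(Q),e,[edges(Q,e[3]+k) for k in (0,)],np.round(np.median(Q[:,2]),3))
    for th in('insert_grater','insert_waffle','insert_julienne','insert_slice'): print(th,[(x['rect'],round(x['p'],2)) for x in manip.boxes_of(im,th)])
    for th in('case_slots','case_keeper','case_ledge','cover','drainer'):
        z={'case_slots':.008,'case_keeper':.029,'case_ledge':.036}.get(th,0)
        s=manip.spot_point(im,th); print(th,[np.round(world(im,*s[0]['uv'],z=z),3) if s else None])
E
```

```text
top
case rim 939 (array([563.8,  21. ]), 219.2, 179.1, 54.1) [(array([564.5,  21.1]), array([210.1, 172.1]))] 0.048
cover top 5012 (array([ 492.9, -332. ]), 184.8, 126.8, 83.8) [(array([ 492.8, -331.7]), array([180.5, 124.3]))] 0.056
handle 261 (array([ 492.7, -331.1]), 69.2, 15.6, -7.5) [(array([ 492.6, -331.2]), array([67., 14.]))] 0.085
ins A bar 192 (array([519.6, 236.5]), 63.4, 12.2, -10.1) [(array([519.4, 236.6]), array([61.6, 11.9]))] 0.088
ins B bar 199 (array([527.5, 319.7]), 63.8, 14.0, -8.5) [(array([527.4, 319.2]), array([62. , 12.4]))] 0.087
drainer 4451 (array([526.1, 290.7]), 239.2, 220.9, -11.9) [(array([522.4, 298.1]), array([153.5, 185.6]))] 0.01
insert_grater []
insert_waffle [([161.3, 227.5, 182.9, 276.3], 0.88), ([290.9, 326.1, 409.6, 345.2], 0.36)]
insert_julienne [([257.5, 189.1, 370.3, 282.9], 0.24)]
insert_slice []
case_slots [array([0.552, 0.025, 0.008])]
case_keeper [array([0.515, 0.03 , 0.029])]
case_ledge [array([0.564, 0.024, 0.036])]
cover [array([ 0.499, -0.325,  0.   ])]
drainer [array([0.519, 0.298, 0.   ])]
scene
case rim 1273 (array([561.5,  21.6])
[... 319 characters left out ...]
(array([519.4, 238.7]), 61.2, 13.7, -8.5) [(array([519.5, 238.6]), array([60.4, 13.2]))] 0.087
ins B bar 151 (array([527. , 319.8]), 64.0, 16.5, -7.6) [(array([526.4, 321.1]), array([61.9, 13.1]))] 0.087
drainer 2324 (array([530. , 296.7]), 193.9, 192.7, 89.6) [(array([522.1, 293.8]), array([183.6, 164.8]))] 0.011
insert_grater [([313.4, 138.7, 353.0, 178.6], 0.97)]
insert_waffle [([337.6, 119.2, 371.8, 155.1], 0.73), ([239.8, 189.5, 364.2, 297.8], 0.45)]
insert_julienne []
insert_slice []
case_slots [array([0.559, 0.023, 0.008])]
case_keeper [array([0.51 , 0.039, 0.029])]
case_ledge [array([0.566, 0.029, 0.036])]
cover [array([ 0.492, -0.333,  0.   ])]
drainer [array([0.516, 0.308, 0.   ])]
```

Run:
```python
from h import *
from scipy.optimize import differential_evolution as DE
def fit(P,c0,hx,hy,w,z0,z1):
    Q=near(P,c0,.13,z0,z1)[:,:2]*1000
    def f(p):
        a=np.radians(p[2]);d=Q-p[:2];x=np.abs(d@[np.cos(a),np.sin(a)]);y=np.abs(d@[-np.sin(a),np.cos(a)])
        s=np.maximum(x-(hx-w/2),y-(hy-w/2))   # signed distance to wall centre line
        return -np.exp(-(s/(w*.6))**2).sum()
    r=DE(f,[(c0[0]*1000-20,c0[0]*1000+20),(c0[1]*1000-20,c0[1]*1000+20),(-20,5)],seed=1,tol=1e-8)
    return np.round(r.x,1),round(r.fun),len(Q)
for n in('top','scene'):
    P,_=cloud(shot(n))
    print(n,'case',fit(P,(.56,.022),58,86,3.5,.044,.052))
    print('inner keeper',[edges(near(P,(.56,.022),.07,.028,.034),-8)])
    for c in((.5195,.2375),(.527,.3197)):
        Q=near(P,c,.06,.080,.095)[:,:2];d=Q-Q.mean(0);u,s,v=np.linalg.svd(d,full_matrices=False);print('ins yaw',np.degrees(np.arctan(v[0,1]/v[0,0])),Q.mean(0))
```

```text
top case (array([566.5,  23.3,  -7.7]), -357, 871)
inner keeper [(array([557.5,  23.2]), array([127.7, 105. ]))]
ins yaw -9.633364203561246 [0.51897256 0.23574757]
ins yaw -8.60537378294967 [0.52694874 0.31827086]
scene case (array([564.6,  25.6,  -7.8]), -541, 1187)
inner keeper [(array([557.6,  23.4]), array([100.3, 105.3]))]
ins yaw -8.631434154804701 [0.51961121 0.23647518]
ins yaw -8.632163068681304 [0.52684343 0.31952618]
```

```bash
cat > plan.py <<'E'
import sys,numpy as np
from cell import manip
def plan(targets):
    """print shift (cm) + turn (deg) for each world target (x,y,z mm,yaw), each relative to the previous"""
    s=manip.state();p=np.array(s['tool_pos'])*1000;y=s['ee_rot'][2]
    for t in targets:
        a=np.radians(y);d=np.array(t[:3])-p
        sh=[d[0]*np.cos(a)+d[1]*np.sin(a),d[0]*np.sin(a)-d[1]*np.cos(a),-d[2]]
        print(np.round(np.array(sh)/10,2),'turn',round(-((t[3]-y+180)%360-180),1),'rows>=',round(np.linalg.norm(d)/62.5,1))
        p,y=np.array(t[:3]),t[3]
plan(eval(sys.argv[1]))
E
python3 plan.py '[(500,-400,250,71),(560,-120,250,121),(525,180,200,171.2),(519.5,236.7,120,171.2)]'
```

```text
[ 32.05 -12.07  -2.74] turn -49.7 rows>= 5.5
[28.43 -3.44  0.  ] turn -50 rows>= 4.6
[27.52 12.45  5.  ] turn -50.2 rows>= 4.9
[1.41 5.52 8.  ] turn -0.0 rows>= 1.6
```

```bash
python3 -m jog '6 -2.4 -0.5 -10 1;12 -4.8 -1 -20 1;18 -7.2 -1.5 -30 1;24 -9.6 -2 -40 1;30 -11.5 -2.7 -50 1'
python3 -m jog '6 -0.7 0 -10 1;12 -1.4 0 -20 1;17 -2.1 0 -30 1;22 -2.7 0 -40 1;28.4 -3.4 0 -50 1'
python3 plan.py '[(525,180,200,171.2),(519.5,236.7,120,171.2)]'
```

```text
time: 2.68
tool_pos: [0.4764, -0.4176, 0.249]
ee_rot: [180.0, 0.0, 71.6]
wrist_force: [1.4, -0.1, 0.2]
width: 1.001
finger_force: 0.0
time: 3.3
tool_pos: [0.5338, -0.1406, 0.2487]
ee_rot: [-180.0, 0.1, 121.5]
wrist_force: [0.7, 0.3, 0.2]
width: 1.002
finger_force: 0.0
[27.79 16.    4.87] turn -49.7 rows>= 5.2
[1.41 5.52 8.  ] turn -0.0 rows>= 1.6
```

```bash
python3 -m jog '5.5 3.2 1 -10 1;11 6.4 2 -20 1;16.5 9.6 3 -30 1;22 12.8 4 -40 1;27.5 15.8 4.8 -50 0.2'
python3 -m jog '0 0 0 0 0.2;0 0 0 0 0.2'
python3 plan.py '[(519.5,236.7,120,171.3),(519.5,236.7,63,171.3)]'
python3 - <<'E'
from h import *
P,_=cloud(shot('top'))
for c in((.5195,.2375),(.527,.3197)):
    Q=near(P,c,.05,.080,.095);print(len(Q),rect(Q))
E
```

```text
time: 3.92
tool_pos: [0.5262, 0.1693, 0.2015]
ee_rot: [-180.0, 0.1, 171.6]
wrist_force: [1.8, -0.4, -0.5]
width: 0.948
finger_force: 0.0
time: 4.18
tool_pos: [0.5263, 0.1672, 0.2014]
ee_rot: [-179.9, 0.0, 171.3]
wrist_force: [0.2, -1.4, -0.3]
width: 0.746
finger_force: 0.0
[1.73 6.76 8.14] turn -0.0 rows>= 1.7
[0.  0.  5.7] turn -0.0 rows>= 0.9
0 (array([0., 0.]), 0.0, 0.0, 0.0)
0 (array([0., 0.]), 0.0, 0.0, 0.0)
```

```bash
python3 -m jog '1 4 4 0 0.2;1.7 6.7 8 0 0.2;1.7 6.7 8 0 0.2' ; python3 -m jog '0 0 3 0 0.2;0 0 5.7 0 0.2;0 0 5.7 0 0.2'; python3 -m jog '0 0 0 0 -1;0 0 0 0 -1;0 0 0 0 -1;0 0 0 0 -1;0 0 0 0 -1' 8
```

```text
time: 4.6
tool_pos: [0.5178, 0.2358, 0.1191]
ee_rot: [-179.8, -0.3, 171.3]
wrist_force: [-0.8, -0.5, -0.2]
width: 0.598
finger_force: 0.0
time: 4.97
tool_pos: [0.52, 0.2336, 0.064]
ee_rot: [-179.8, -0.1, 171.1]
wrist_force: [-0.2, -1.2, -0.1]
width: 0.603
finger_force: 0.0
time: 5.6
tool_pos: [0.5196, 0.2367, 0.0647]
ee_rot: [180.0, 0.0, 171.3]
wrist_force: [-0.2, -0.0, 1.1]
width: 0.136
finger_force: 8.0
```

```bash
python3 -m jog '0 0 0 0 -1;0 0 -3 0 -1;0 0 -7 0 -1;0 0 -10 0 -1;0 0 -10 0 -1'
python3 - <<'E'
from h import *
im=shot('scene')
cv2.imwrite('pics/g1.png',cv2.resize(im['pixels'][60:260,220:480,::-1],None,fx=3,fy=3))
E
python3 plan.py '[(519.5,236.7,160,171.3)]'
```

```text
time: 6.22
tool_pos: [0.5206, 0.2376, 0.1667]
ee_rot: [179.9, 0.2, 171.3]
wrist_force: [-0.2, -0.4, -0.5]
width: 0.137
finger_force: 8.0
[0.02 0.01 0.49] turn -0.0 rows>= 0.1
```

View pics/g1.png

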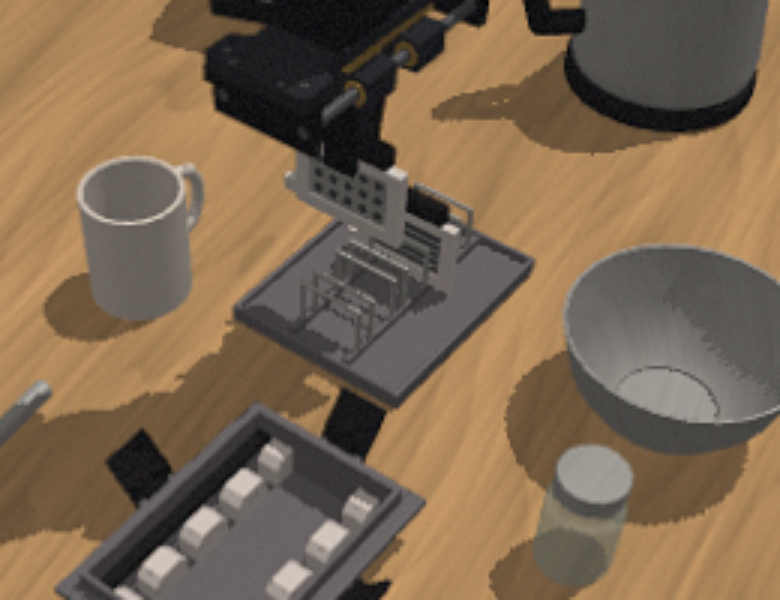

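```bash
python3 plan.py '[(576.7,2.7,150,172.25)]'
cat >> h.py <<'E'
C=np.array([565.5,24.4]);A=np.radians(-7.75)
RC=np.array([[np.cos(A),np.sin(A)],[-np.sin(A),np.cos(A)]])
def incase(p): # world mm -> case frame mm
    p=np.array(p,float);q=p.copy();q[...,:2]=(p[...,:2]-C)@RC.T;return q
def tcp():
    s=manip.state();return np.round(incase(np.array(s['tool_pos'])*1000),1),round(s['ee_rot'][2],2),np.round(s['wrist_force'],1)
E
```

```text
[ -9.17 -22.26   1.49] turn -1.0 rows>= 3.9
```

```bash
python3 -m jog '-2 -5 0 -1 -1;-4.5 -11 0 -1 -1;-7 -17 0.5 -1 -1;-9.2 -22.2 1.2 -1 -1;-9.2 -22.2 1.5 -1 -1'; python3 -m jog '0 0 0 0 -1'
python3 - <<'E'
from h import *
print(tcp())
im=shot('scene','b1.png');cv2.imwrite('pics/b1z.png',cv2.resize(im['pixels'][120:300,200:440,::-1],None,fx=3,fy=3))
P,_=cloud(im);q=incase(P*1000)
m=(abs(q[:,0])<90)&(abs(q[:,1]+20)<15)&(q[:,2]>95)&(q[:,2]<150);Q=q[m]
for z in range(95,150,6):
    k=Q[(Q[:,2]>z)&(Q[:,2]<z+6)]
    if len(k)>5: print(z,len(k),np.percentile(k[:,0],[2,98]).round(1),np.percentile(k[:,1],[5,50,95]).round(1))
E
```

```text
time: 6.9
tool_pos: [0.5765, -0.0045, 0.1463]
ee_rot: [-179.8, -0.2, 171.7]
wrist_force: [-1.7, 0.6, -1.4]
width: 0.14
finger_force: 8.0
time: 7.02
tool_pos: [0.5757, 0.0034, 0.1479]
ee_rot: [180.0, -0.2, 172.3]
wrist_force: [-0.5, 0.7, -1.4]
width: 0.134
finger_force: 8.0
(array([ 12.9, -19.5, 147.9]), np.float64(172.29), array([-0.5,  0.7, -1.4]))
95 22 [-26.7  51.2] [-22.4 -21.4 -20.7]
101 86 [-24.1  52.3] [-22.7 -21.7 -19.9]
107 118 [-23.6  52.2] [-22.5 -20.6 -18.6]
113 81 [-23.   52.1] [-22.  -19.9 -18. ]
119 82 [-19.9  52.3] [-22.1 -19.7 -18.5]
125 59 [-15.5  52.2] [-21.9 -19.9 -18.5]
131 44 [-11.6  52.9] [-22.1 -19.9 -17.9]
137 48 [17.8 52.6] [-22.8 -20.  -16.9]
143 28 [16.9 52.6] [-22.9 -21.6 -16.8]
149 18 [-9.  52.2] [-32.6 -22.2 -18. ]
```

View pics/b1z.png

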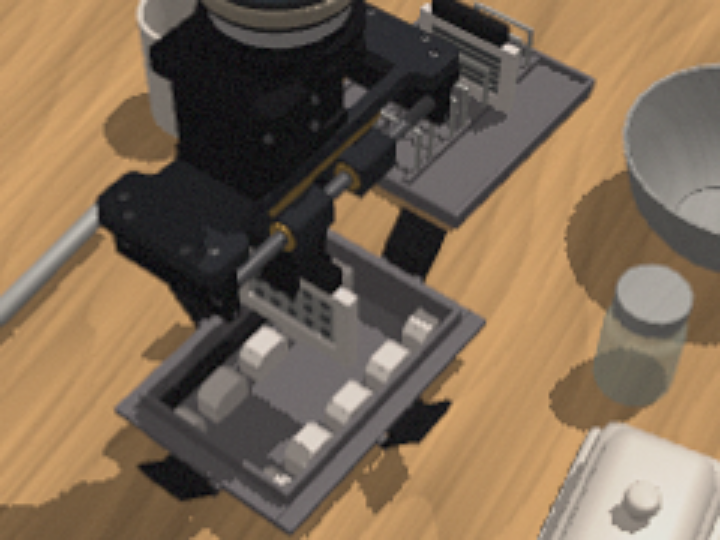

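```bash
python3 -m jog '-0.25 0.05 2 0 -1;-0.25 0.05 4 0 -1;-0.25 0.05 4.7 0 -1;-0.25 0.05 4.7 0 -1;-0.25 0.05 4.7 0 -1' 5; python3 -m jog '0 0 0 0 -1';python3 -c "
from h import *;print(tcp())"; python3 -m jog '0 0 0.2 0 -1;0 0 0.4 0 -1;0 0 0.6 0 -1;0 0 0.6 0 -1';python3 -c "
from h import *;print(tcp())"
```

```text
time: 7.7
tool_pos: [0.5798, 0.0037, 0.103]
ee_rot: [180.0, 0.1, 172.3]
wrist_force: [-0.4, 0.0, -0.4]
width: 0.14
finger_force: 5.0
time: 7.82
tool_pos: [0.5798, 0.0034, 0.1032]
ee_rot: [180.0, 0.1, 172.3]
wrist_force: [-0.1, -0.0, -0.6]
width: 0.134
finger_force: 5.0
(array([ 17. , -18.8, 103.2]), np.float64(172.29), array([-0.1, -0. , -0.6]))
time: 8.32
tool_pos: [0.5793, 0.0035, 0.0965]
ee_rot: [-180.0, -0.0, 172.3]
wrist_force: [0.3, -0.1, -1.7]
width: 0.138
finger_force: 5.0
(array([ 16.5, -18.9,  96.5]), np.float64(172.31), array([ 0.3, -0.1, -1.7]))
```

```bash
python3 -m jog '0.15 -0.1 -0.1 0 -1;0.15 -0.1 -0.1 0 -1;0.3 -0.1 0.1 0 -1;0.6 -0.1 0.35 0 -1;1.0 -0.1 0.65 0 -1';python3 -c "
from h import *;print(tcp())"; python3 -m jog '0.2 0 0.2 0 -1;0.5 0 0.45 0 -1;0.75 0 0.75 0 -1;0.75 0 0.75 0 -1'
python3 - <<'E'
from h import *
print(tcp())
im=shot('scene','t1.png');cv2.imwrite('pics/t1z.png',cv2.resize(im['pixels'][150:290,220:400,::-1],None,fx=4,fy=4))
E
```

```text
time: 8.95
tool_pos: [0.5693, 0.0038, 0.09]
ee_rot: [180.0, 0.0, 172.3]
wrist_force: [-0.8, -1.3, -0.3]
width: 0.134
finger_force: 5.0
(array([  6.5, -19.9,  90. ]), np.float64(172.31), array([-0.8, -1.3, -0.3]))
time: 9.45
tool_pos: [0.5615, 0.0048, 0.0822]
ee_rot: [-180.0, -0.0, 172.3]
wrist_force: [0.4, 0.1, 0.3]
width: 0.136
finger_force: 5.0
(array([ -1.3, -20. ,  82.2]), np.float64(172.31), array([0.4, 0.1, 0.3]))
```

View pics/t1z.png

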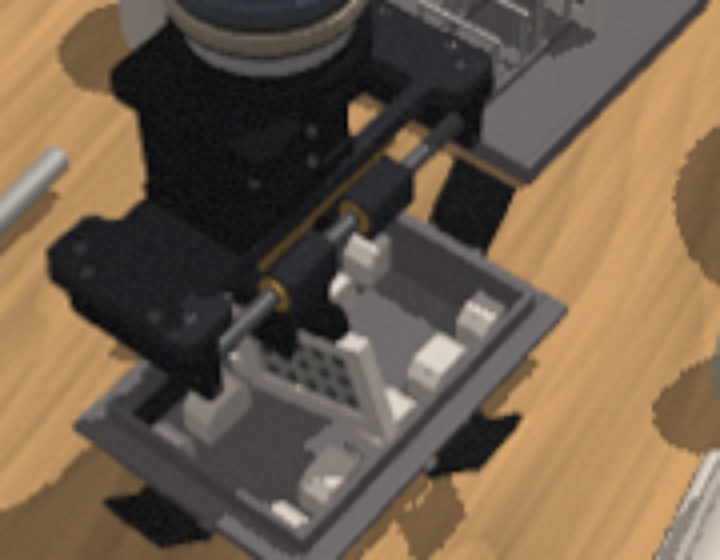

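```bash
python3 -m jog '0.25 0 0.3 0 -1;0.5 0 0.6 0 -1;0.75 0 0.9 0 -1;0.75 0 0.9 0 -1'
cat >> h.py <<'E'
def tiltview(ys,f=None):
    im=shot('scene',f);P,_=cloud(im);q=incase(P*1000)+[1,-1,0]
    # right-end face: max x at each height on the plate in slot ys
    m=(abs(q[:,1]-ys)<5)&(q[:,0]>15)&(q[:,0]<75)&(q[:,2]>33)&(q[:,2]<100);Q=q[m]
    for z in range(33,100,6):
        k=Q[(Q[:,2]>z)&(Q[:,2]<z+6)]
        if len(k)>4: print(z+3,len(k),np.percentile(k[:,0],[90,97]).round(1),np.median(k[:,1]).round(1))
    return im
E
python3 - <<'E'
from h import *
print(tcp());tiltview(-20)
E
```

```text
time: 10.0
tool_pos: [0.5539, 0.0057, 0.0731]
ee_rot: [-180.0, -0.1, 172.3]
wrist_force: [0.1, -0.3, -1.1]
width: 0.138
finger_force: 5.0
(array([ -9. , -20.1,  73.1]), np.float64(172.31), array([ 0.1, -0.3, -1.1]))
36 53 [69.1 69.9] -22.1
42 30 [57.2 57.9] -22.8
48 56 [55.5 56.7] -22.2
54 39 [51.2 52.1] -21.1
60 34 [48.5 48.9] -21.9
66 34 [46.2 46.7] -22.1
72 32 [42.9 43.4] -21.4
78 36 [39.9 41. ] -22.0
84 22 [37.4 38.1] -22.1
90 25 [35.2 35.6] -23.1
96 46 [31.8 33.6] -20.9
```

Run:
```python
from h import *
im=manip.get_image('scene');P,_=cloud(im);q=incase(P*1000)
for x0,x1 in((29,43),(-41,-27)):
    Q=q[(q[:,0]>x0)&(q[:,0]<x1)&(abs(q[:,2]-30)<1.5)&(abs(q[:,1])<85)]
    h,e=np.histogram(Q[:,1],np.arange(-84,85,2));print(x0,[(int(a),int(b)) for a,b in zip(e,h) if b])
# insert grip-bar/plate extents in y, band high
for z0,z1 in((52,60),(60,68),(68,76)):
    Q=q[(q[:,0]>15)&(q[:,0]<60)&(abs(q[:,1]+20)<12)&(q[:,2]>z0)&(q[:,2]<z1)]
    e=Q[Q[:,0]>np.percentile(Q[:,0],97)-2.5];print(z0,len(e),np.percentile(e[:,1],[2,10,50,90,98]).round(1))
```

```text
29 [(-74, 1), (-72, 6), (-70, 3), (-68, 1), (-50, 2), (-48, 9), (-46, 5), (-44, 4), (-42, 4), (-40, 6), (-38, 6), (-36, 6), (-34, 6), (-32, 6), (-30, 5), (-4, 1), (0, 4), (2, 4), (4, 4), (6, 5), (8, 7), (10, 3), (12, 1), (30, 3), (32, 4), (34, 4), (36, 8), (38, 1), (40, 8), (42, 5), (44, 3), (46, 5), (48, 6), (50, 2), (52, 1), (68, 1), (70, 5), (72, 4), (74, 2), (76, 4), (78, 7), (80, 4), (82, 4)]
-41 [(-74, 1), (-72, 6), (-70, 4), (-68, 2), (-52, 1), (-50, 2), (-48, 3), (-46, 3), (-44, 4), (-42, 4), (-40, 2), (-38, 5), (-36, 5), (-34, 6), (-32, 5), (-30, 3), (-28, 1), (-24, 2), (32, 2), (34, 1), (36, 3), (38, 5), (40, 4), (42, 2), (44, 4), (46, 3), (48, 5), (50, 4), (52, 2), (70, 2), (72, 4), (74, 4), (78, 3), (80, 1), (82, 3)]
52 9 [-23.3 -23.  -18.9 -16.4 -15.6]
60 11 [-23.4 -21.7 -19.  -15.  -14.9]
68 11 [-22.8 -22.4 -18.8 -15.7 -15.4]
```

```bash
python3 -m jog '0.4 0 0.1 0 -1;0.8 0 0.2 0 -1;1.2 0 0.3 0 -1;1.5 0 0.3 0 -1;1.5 0 0.3 0 -1'
python3 - <<'E'
from h import *
print(tcp());tiltview(-20)
E
```

```text
time: 10.72
tool_pos: [0.5398, 0.0077, 0.0708]
ee_rot: [-180.0, 0.0, 172.3]
wrist_force: [0.3, -0.3, -1.3]
width: 0.136
finger_force: 5.0
(array([-23.2, -20. ,  70.8]), np.float64(172.3), array([ 0.3, -0.3, -1.3]))
36 41 [68.6 70.2] -19.9
42 18 [56.8 57.5] -23.2
48 41 [57.1 57.8] -22.4
54 26 [38.3 38.6] -21.7
60 24 [34.5 35.2] -21.8
66 23 [31.9 32.4] -22.7
72 20 [28.8 30. ] -22.5
78 18 [26.5 27.3] -21.1
84 19 [23.8 24.4] -21.8
90 17 [21.2 21.9] -21.5
96 11 [18.  18.4] -19.7
```

```bash
python3 -m jog '0.3 0 0.15 0 -1;0.3 0 0.2 0 -1;-0.3 0 0.38 0 -1;-0.9 0 0.55 0 -1;-0.9 0 0.55 0 -1';python3 -c "
from h import *;print(tcp());tiltview(-20)"; python3 -m jog '-0.4 0 0.18 0 -1;-0.8 0 0.36 0 -1;-1.2 0 0.6 0 -1;-1.6 0 0.8 0 -1;-1.6 0 0.8 0 -1'; python3 -c "
from h import *;print(tcp());tiltview(-20)"
```

```text
time: 11.4
tool_pos: [0.5492, 0.0067, 0.0649]
ee_rot: [180.0, 0.0, 172.3]
wrist_force: [1.5, -1.0, 3.7]
width: 0.139
finger_force: 5.0
(array([-13.7, -19.8,  64.9]), np.float64(172.29), array([ 1.5, -1. ,  3.7]))
36 78 [68.7 70. ] -21.7
42 35 [56.7 57.2] -21.6
48 43 [57.  57.2] -21.2
54 26 [38.8 39.5] -21.7
60 22 [36.5 37.3] -21.5
66 25 [34.8 35.3] -22.1
72 19 [33.4 33.6] -22.2
78 22 [30.9 31.4] -22.6
84 40 [28.2 29.2] -20.1
90 9 [25.5 26.6] -20.8
time: 12.08
tool_pos: [0.5615, 0.0047, 0.056]
ee_rot: [-179.9, -0.4, 172.3]
wrist_force: [-2.8, 0.4, 4.3]
width: 0.138
finger_force: 5.0
(array([ -1.3, -20. ,  56. ]), np.float64(172.33), array([-2.8,  0.4,  4.3]))
36 73 [67.5 70.4] -20.7
42 36 [56.8 57.4] -20.9
48 36 [57.2 57.3] -21.1
54 28 [41.4 42. ] -21.4
60 27 [40.2 41.1] -21.4
66 21 [38.8 39.8] -22.2
72 26 [37.2 37.8] -23.1
78 39 [35.5 36.2] -21.3
84 18 [35.  35.7] -20.6
90 18 [23.7 24.2] -20.3
96 9 [20.7 21.6] -20.6
```

```bash
python3 -m jog '0.1 0 -0.2 0 -1;0.4 0 -0.25 0 -1;0.8 0 -0.25 0 -1;0.8 0 -0.25 0 -1;0.8 0 -0.25 0 -1';python3 -c "
from h import *;print(tcp());tiltview(-20)"
```

```text
time: 12.75
tool_pos: [0.5566, 0.0054, 0.0596]
ee_rot: [-180.0, 0.0, 172.3]
wrist_force: [0.5, -0.1, -1.4]
width: 0.136
finger_force: 5.0
(array([ -6.3, -20.1,  59.6]), np.float64(172.3), array([ 0.5, -0.1, -1.4]))
36 79 [68.2 69.3] -21.3
42 26 [57.3 57.4] -21.5
48 39 [57.3 58. ] -21.3
54 22 [37.  37.8] -21.9
60 26 [35.6 35.9] -21.7
66 23 [34.5 34.9] -21.5
72 21 [33.  33.2] -22.7
78 23 [32.1 32.5] -23.0
84 34 [30.  30.6] -19.7
90 13 [19.5 19.6] -21.2
96 13 [17.8 18. ] -21.5
```

```bash
python3 -m jog '0.25 0 0.1 0 -1;0.25 0 0.2 0 -1;0.25 0 0.2 0 -0.4;0.25 0 0.2 0 -0.4;0.25 0 0.2 0 -0.4';python3 -m jog '0 0 0 0 -0.4;0 0 0 0 -0.4';python3 -c "
from h import *;print(tcp());tiltview(-20)"
```

```text
time: 13.42
tool_pos: [0.5537, 0.0058, 0.0574]
ee_rot: [-180.0, -0.0, 172.3]
wrist_force: [-0.0, 0.0, -0.0]
width: 0.291
finger_force: 0.0
time: 13.68
tool_pos: [0.554, 0.0058, 0.0575]
ee_rot: [-180.0, 0.0, 172.3]
wrist_force: [0.7, 0.4, 0.6]
width: 0.301
finger_force: 0.0
(array([ -8.9, -19.9,  57.5]), np.float64(172.31), array([0.7, 0.4, 0.6]))
36 63 [68.7 71.9] -20.3
42 37 [56.8 56.9] -20.8
48 35 [57.2 57.4] -21.1
54 20 [44.2 44.6] -22.2
60 24 [43.6 43.8] -22.7
66 38 [42.7 43.8] -20.7
72 9 [34. 34.] -22.6
78 55 [33.1 34. ] -20.4
84 6 [22.1 22.3] -19.1
```

```bash
python3 -m jog '0 0 -3 0 -0.4;0 0 -6 0 -0.4;0 6 -9 0 0.2;0 12 -11 0 0.2;0 18 -11 0 0.2'
cat >> h.py <<'E'
def seated(ys):
    for n in('top','scene'):
        im=shot(n);P,_=cloud(im);q=incase(P*1000)
        Q=q[(abs(q[:,0])<60)&(abs(q[:,1]-ys)<12)&(q[:,2]>73)&(q[:,2]<100)]
        if len(Q)<20: print(n,'few');continue
        c=np.polyfit(Q[:,0],Q[:,2],1)
        print(n,'bar centre',rect(Q)[:4],'slope',round(np.degrees(np.arctan(c[0])),1),'z mid',round(np.median(Q[:,2]),1))
E
python3 -c "
from h import *;print(tcp());seated(-20)"
python3 plan.py '[(527,319.3,140,171.3)]'
```

```text
time: 14.35
tool_pos: [0.5792, 0.1833, 0.1696]
ee_rot: [179.9, 0.2, 172.2]
wrist_force: [0.9, 0.1, -0.3]
width: 0.544
finger_force: 0.0
(array([ -7.9, 159.3, 169.6]), np.float64(172.2), array([ 0.9,  0.1, -0.3]))
top bar centre (array([  3629.9, -21008.4]), 63447.7, 11911.9, 0.1) slope -0.0 z mid 79.5
scene bar centre (array([  1624.3, -19032.2]), 63550.7, 12462.5, 0.0) slope -1.0 z mid 79.5
[ 6.47 12.05  2.93] turn 1.7 rows>= 2.2
```

```bash
python3 -m jog '3 6 1 1.7 0.2;6.5 12.2 3 1.7 0.2;6.5 12.2 3 1.7 0.2'; python3 plan.py '[(526.8,319.3,62,171.3)]'
```

```text
time: 14.82
tool_pos: [0.5262, 0.3153, 0.1368]
ee_rot: [179.9, -0.1, 171.0]
wrist_force: [-0.3, -0.5, -0.7]
width: 0.598
finger_force: 0.0
[0.   0.4  7.48] turn -0.3 rows>= 1.2
```

```bash
python3 -m jog '0 0 3 0 0.2;0 0 3 0 0.2'; python3 plan.py '[(526.8,319.3,62.5,171.3)]'
```

```text
time: 15.08
tool_pos: [0.5289, 0.309, 0.1053]
ee_rot: [-179.7, -0.2, 170.6]
wrist_force: [0.0, -0.1, 0.7]
width: 0.601
finger_force: 0.0
[0.38 0.99 4.28] turn -0.7 rows>= 0.7
```

```bash
python3 -m jog '0 0 0 0 0.2;0 0 0 0 0.2';python3 plan.py '[(526.8,319.3,62.5,171.3)]'
```

```text
time: 15.32
tool_pos: [0.5307, 0.3111, 0.1087]
ee_rot: [179.9, 0.1, 170.5]
wrist_force: [0.1, -0.3, -0.4]
width: 0.602
finger_force: 0.0
[0.52 0.74 4.62] turn -0.8 rows>= 0.8
```

```bash
python3 -m jog '0.4 0.8 0 -0.8 0.2;0.4 0.8 2.5 -0.8 0.2;0.4 0.8 4.4 -0.8 0.2;0.4 0.8 4.4 -0.8 0.2';python3 plan.py '[(526.8,319.3,64.7,171.3)]';python3 -m jog '0 0 0 0 -1;0 0 0 0 -1;0 0 0 0 -1;0 0 0 0 -1;0 0 0 0 -1' 8;python3 plan.py '[(526.8,319.3,64.7,171.3)]'
```

```text
time: 15.82
tool_pos: [0.5261, 0.3192, 0.0619]
ee_rot: [-179.9, -0.1, 171.4]
wrist_force: [0.3, 0.1, -0.6]
width: 0.6
finger_force: 0.0
[-0.06  0.02 -0.28] turn 0.1 rows>= 0.0
time: 16.45
tool_pos: [0.5271, 0.3199, 0.0636]
ee_rot: [180.0, 0.0, 171.4]
wrist_force: [-0.3, -0.1, 0.9]
width: 0.137
finger_force: 8.0
[ 0.02 -0.07 -0.11] turn 0.1 rows>= 0.0
```

```bash
python3 -m jog '0 0 0 0 -1;0 0 -3 0 -1;0 0 -7 0 -1;0 0 -10 0 -1;0 0 -10 0 -1'; python3 -m jog '0 0 0 0 -1';python3 plan.py '[(588.5,81.8,150,172.25)]'
```

```text
time: 17.08
tool_pos: [0.528, 0.321, 0.1657]
ee_rot: [179.8, 0.2, 171.4]
wrist_force: [-0.5, 0.3, -1.2]
width: 0.141
finger_force: 8.0
time: 17.2
tool_pos: [0.5266, 0.319, 0.1622]
ee_rot: [-179.9, -0.1, 171.4]
wrist_force: [-0.4, -0.4, -0.4]
width: 0.137
finger_force: 8.0
[ -9.67 -22.53   1.22] turn -0.9 rows>= 3.9
```

```bash
python3 -m jog '-2.5 -5.5 0 -0.9 -1;-5 -11 0 -0.9 -1;-7.5 -17 0.5 -0.9 -1;-9.7 -22.5 1.2 -0.9 -1;-9.7 -22.5 1.2 -0.9 -1'; python3 -m jog '0 0 0 0 -1;0 0 0 0 -1'
cat >> h.py <<'E'
def held(ys):
    P,_=cloud(shot('scene'));q=incase(P*1000)+[1,-1,0];Q=q[(abs(q[:,1]-ys)<12)&(q[:,2]>104)&(q[:,2]<132)&(q[:,0]<75)&(q[:,0]>0)]
    x=np.percentile(Q[:,0],97);e=Q[Q[:,0]>x-2.5];print('end x',x.round(1),'y',np.percentile(e[:,1],[2,98]).round(1))
E
python3 -c "
from h import *;print(tcp());held(60)"
```

```text
time: 17.82
tool_pos: [0.5895, 0.0744, 0.148]
ee_rot: [-179.7, -0.3, 171.6]
wrist_force: [-0.1, -0.4, -0.7]
width: 0.135
finger_force: 8.0
time: 18.08
tool_pos: [0.5886, 0.0849, 0.1512]
ee_rot: [180.0, -0.1, 172.5]
wrist_force: [0.6, 1.0, -0.5]
width: 0.137
finger_force: 8.0
(array([ 14.7,  63.1, 151.2]), np.float64(172.49), array([ 0.6,  1. , -0.5]))
end x 55.8 y [57.2 66.4]
```

```bash
python3 -m jog '0 -0.2 2 0 -1;0 -0.2 4 0 -1;0 -0.2 4.3 0 -1;0 -0.2 4.3 0 -1' 5;  python3 -m jog '0 0 0 0 -1;0 0 0 0 -1';python3 -c "
from h import *;print(tcp());tiltview(60)"
```

```text
time: 18.62
tool_pos: [0.5889, 0.0811, 0.1079]
ee_rot: [180.0, -0.0, 172.3]
wrist_force: [-0.2, 0.2, -0.6]
width: 0.139
finger_force: 5.0
time: 18.88
tool_pos: [0.5895, 0.081, 0.1091]
ee_rot: [180.0, 0.1, 172.3]
wrist_force: [0.3, 0.6, -0.9]
width: 0.139
finger_force: 5.0
(array([ 16.1,  59.3, 109.1]), np.float64(172.3), array([ 0.3,  0.6, -0.9]))
36 31 [68.4 69.2] 60.4
42 7 [61.9 62.4] 61.5
48 13 [57.1 57.3] 59.8
60 7 [53.9 55.3] 56.4
66 40 [55.3 56.4] 56.1
72 45 [55.8 56.3] 56.7
78 47 [54.4 55.9] 56.5
84 47 [54.2 55.8] 56.7
90 46 [55.8 56.1] 57.1
96 31 [56.1 56.9] 57.1
```

```bash
python3 -m jog '0.05 0.06 0.6 0 -1;0.05 0.06 1.2 0 -1;0.05 0.06 1.35 0 -1;0.35 0.06 1.6 0 -1;0.75 0.06 1.9 0 -1';python3 -m jog '0.3 0 0.2 0 -1;0.6 0 0.45 0 -1;0.9 0 0.75 0 -1;0.9 0 0.75 0 -1'
python3 - <<'E'
from h import *
print(tcp());tiltview(60)
E
```

```text
time: 19.55
tool_pos: [0.5816, 0.0826, 0.0895]
ee_rot: [-180.0, 0.0, 172.3]
wrist_force: [-1.4, 0.3, 2.1]
width: 0.136
finger_force: 5.0
time: 20.05
tool_pos: [0.5724, 0.0836, 0.0816]
ee_rot: [-180.0, -0.0, 172.3]
wrist_force: [0.2, 0.3, -0.8]
width: 0.134
finger_force: 5.0
(array([-1.2, 59.6, 81.6]), np.float64(172.31), array([ 0.2,  0.3, -0.8]))
36 36 [68.7 69.1] 59.3
42 17 [57.2 57.3] 56.5
48 48 [56.1 57. ] 56.4
54 47 [51.9 52.7] 57.4
60 36 [50.2 50.5] 57.6
66 38 [48.7 48.9] 57.7
72 30 [47.5 47.7] 57.7
78 40 [45.5 46. ] 57.2
84 31 [43.5 44.7] 57.4
90 25 [42.6 43.4] 56.6
96 29 [40.7 41.6] 56.6
102 7 [35.5 36.1] 59.2
```

```bash
python3 -m jog '0.25 0.03 0.3 0 -1;0.5 0.03 0.65 0 -1;0.8 0.03 1.0 0 -1;0.8 0.03 1.0 0 -1'
python3 - <<'E'
from h import *
print(tcp());im=tiltview(60)
P,_=cloud(im);q=incase(P*1000)
for x0,x1 in((29,43),(-41,-27)):
  for c in (40,80):
    Q=q[(q[:,0]>x0)&(q[:,0]<x1)&(abs(q[:,2]-30)<1.5)&(abs(q[:,1]-c)<13)]
    if len(Q)>5: print(x0,c,len(Q),np.percentile(Q[:,1],[5,50,95]).round(1))
for z0,z1 in((54,62),(62,70),(70,78)):
    Q=q[(q[:,0]>15)&(q[:,0]<60)&(abs(q[:,1]-60)<12)&(q[:,2]>z0)&(q[:,2]<z1)]
    e=Q[Q[:,0]>np.percentile(Q[:,0],97)-2.5];print(z0,len(e),np.percentile(e[:,1],[2,98]).round(1))
E
```

```text
time: 20.6
tool_pos: [0.5642, 0.0851, 0.0715]
ee_rot: [-180.0, -0.1, 172.3]
wrist_force: [0.8, -0.2, -1.3]
width: 0.134
finger_force: 5.0
(array([-9.5, 60. , 71.5]), np.float64(172.32), array([ 0.8, -0.2, -1.3]))
36 47 [68.5 69.2] 58.0
42 32 [57.2 57.5] 57.0
48 56 [56.2 57.4] 57.5
54 38 [48.1 49.3] 57.9
60 39 [45.1 45.8] 57.6
66 29 [42.8 43.1] 57.4
72 30 [40.5 41.6] 57.7
78 29 [38.1 39.4] 57.6
84 26 [35.7 36.9] 57.1
90 31 [32.8 33.7] 57.2
96 29 [30.3 30.6] 59.5
29 40 53 [31.3 40.9 51. ]
29 80 8 [79.  82.8 84.6]
-41 40 45 [30.  38.6 49. ]
54 12 [57.  64.1]
62 12 [57.3 64.4]
70 11 [56.1 64.6]
```

```bash
python3 -m jog '0.1 0 0.2 0 -1;0.4 0 0.35 0 -1;0.8 0 0.4 0 -1;1.2 0 0.4 0 -1;1.2 0 0.4 0 -1'
python3 - <<'E'
from h import *
print(tcp());im=tiltview(60)
E
```

```text
time: 21.28
tool_pos: [0.553, 0.0867, 0.0682]
ee_rot: [-180.0, 0.0, 172.3]
wrist_force: [1.0, -0.4, -0.8]
width: 0.136
finger_force: 5.0
(array([-20.7,  60. ,  68.2]), np.float64(172.31), array([ 1. , -0.4, -0.8]))
36 34 [68.8 69.4] 59.5
42 35 [56.5 57.5] 57.0
48 42 [56.5 57.3] 58.0
54 25 [36.8 42.5] 58.0
60 25 [34.3 35.3] 57.6
66 21 [31.6 32. ] 57.3
72 21 [28.5 29.9] 57.1
78 17 [26.2 26.9] 57.8
84 17 [24.6 24.8] 57.6
90 14 [21.  21.2] 58.1
96 5 [19.4 19.5] 57.9
```

```bash
python3 -m jog '0.3 0 0.15 0 -1;0.3 0 0.2 0 -1;-0.2 0 0.4 0 -1;-0.7 0 0.65 0 -1;-0.7 0 0.65 0 -1'
python3 - <<'E'
from h import *
print(tcp());im=tiltview(60)
E
```

```text
time: 21.95
tool_pos: [0.5621, 0.086, 0.0627]
ee_rot: [179.9, 0.2, 172.3]
wrist_force: [2.5, -1.8, 5.9]
width: 0.134
finger_force: 5.0
(array([-11.7,  60.6,  62.7]), np.float64(172.27), array([ 2.5, -1.8,  5.9]))
36 64 [67. 69.] 58.8
42 36 [56.7 58. ] 58.7
48 41 [56.6 57.1] 57.9
54 27 [38.7 39.3] 58.4
60 26 [36.6 37.1] 57.9
66 24 [35.1 35.6] 58.2
72 20 [33.6 33.7] 57.8
78 22 [31.5 32.6] 57.3
84 37 [29.8 30.3] 59.7
90 8 [18.1 18.2] 59.6
96 7 [16.4 16.5] 60.3
```

```bash
python3 -m jog '0.1 0 -0.25 0 -1;0.35 0 -0.25 0 -1;0.65 0 -0.2 0 -1;0.65 0 -0.1 0 -1;0.65 0 0 0 -1'
python3 - <<'E'
from h import *
print(tcp());im=tiltview(60)
E
```

```text
time: 22.62
tool_pos: [0.555, 0.0869, 0.0627]
ee_rot: [180.0, 0.2, 172.3]
wrist_force: [2.9, -1.2, 7.7]
width: 0.141
finger_force: 5.0
(array([-18.8,  60.5,  62.7]), np.float64(172.29), array([ 2.9, -1.2,  7.7]))
36 53 [68.1 69.3] 57.9
42 36 [56.9 57.6] 58.1
48 36 [55.6 57.3] 57.8
54 26 [35.6 36.4] 58.3
60 22 [33.6 34.1] 58.0
66 24 [31.5 31.9] 57.4
72 21 [29.4 30.1] 57.8
78 18 [27.  27.8] 58.0
84 21 [25.1 25.6] 58.0
90 10 [23.5 23.8] 59.3
```

```bash
python3 -m jog '0 0 -0.3 0 -1;0.2 0 -0.3 0 -1;0.4 0 -0.3 0 -1;0.4 0 -0.3 0 -1'
python3 - <<'E'
from h import *
print(tcp());im=tiltview(60)
E
```

```text
time: 23.18
tool_pos: [0.5498, 0.0873, 0.0648]
ee_rot: [180.0, 0.1, 172.3]
wrist_force: [1.7, -1.4, 4.7]
width: 0.142
finger_force: 5.0
(array([-24. ,  60.2,  64.8]), np.float64(172.31), array([ 1.7, -1.4,  4.7]))
36 37 [68.2 68.9] 60.0
42 25 [56.3 56.9] 56.9
48 43 [56.1 56.8] 57.8
54 26 [36.9 38.1] 57.6
60 28 [34.3 35.5] 57.6
66 22 [30.2 31. ] 57.1
72 21 [28.3 28.9] 58.1
78 19 [25.  25.8] 57.1
84 16 [23.3 24.1] 57.9
90 14 [20.4 20.6] 58.9
96 6 [18.4 18.5] 59.9
```

```bash
python3 -m jog '-0.4 0 0.1 0 -1;-0.9 0 0.25 0 -1;-1.4 0 0.4 0 -1;-1.8 0 0.55 0 -1;-1.8 0 0.55 0 -1'
python3 - <<'E'
from h import *
print(tcp());im=tiltview(60)
E
```

```text
time: 23.85
tool_pos: [0.5661, 0.085, 0.0584]
ee_rot: [-180.0, -0.2, 172.3]
wrist_force: [-2.6, -0.4, 2.7]
width: 0.138
finger_force: 5.0
(array([-7.6, 60.1, 58.4]), np.float64(172.32), array([-2.6, -0.4,  2.7]))
36 63 [67.5 69.1] 58.5
42 33 [43.5 56.9] 58.3
48 41 [56.8 57.4] 57.9
54 25 [40.9 41.4] 58.3
60 29 [38.7 39.1] 57.0
66 24 [37.9 39. ] 57.7
72 26 [36.9 37.6] 57.0
78 37 [34.8 35.2] 58.1
84 14 [32.6 33.8] 60.3
90 21 [22.9 23.5] 57.6
96 5 [20.  20.4] 60.7
```

```bash
python3 -m jog '0.1 0 -0.3 0 -1;0.4 0 -0.35 0 -1;0.75 0 -0.35 0 -1;0.75 0 -0.35 0 -1;0.75 0 -0.35 0 -1'
python3 - <<'E'
from h import *
print(tcp());im=tiltview(60)
E
```

```text
time: 24.52
tool_pos: [0.56, 0.0856, 0.0625]
ee_rot: [-180.0, 0.0, 172.3]
wrist_force: [1.0, 0.0, -0.3]
width: 0.136
finger_force: 5.0
(array([-13.7,  59.9,  62.5]), np.float64(172.3), array([ 1. ,  0. , -0.3]))
36 70 [67.1 68.9] 58.1
42 28 [57.1 59.9] 57.5
48 38 [56.1 56.9] 57.8
54 22 [35.3 36.2] 57.8
60 27 [34.  34.6] 57.5
66 17 [32.2 32.5] 57.1
72 22 [31.7 32. ] 57.6
78 20 [30.  31.1] 56.8
84 35 [28.  28.5] 59.1
90 10 [17.1 17.2] 59.7
96 5 [16.5 16.6] 57.5
```

```bash
python3 -m jog '0 0 0.15 0 -1;0 0 0.25 0 -0.4;0 0 0.25 0 -0.4;0 0 0.25 0 -0.4;0 0 0.25 0 -0.4'; python3 -m jog '0 0 0 0 -0.4;0 0 0 0 -0.4;0 0 -4 0 -0.4;0 0 -8 0 -0.4;0 0 -12 0 -0.4'; python3 -m jog '0 -7 -2 0 1;0 -14 -2 0 1;0 -20 -2 0 1;0 -22 -2 0 1;0 -22 -2 0 1'
python3 - <<'E'
from h import *
print(tcp());seated(60);seated(-20)
im=shot('scene');cv2.imwrite('pics/s2.png',cv2.resize(im['pixels'][150:310,200:400,::-1],None,fx=3.5,fy=3.5))
for n in('top','scene'):
    P,_=cloud(shot(n));Q=near(P,(.492,-.331),.06,.078,.095);print(n,rect(Q) if len(Q)>20 else 0)
E
```

```text
time: 25.2
tool_pos: [0.56, 0.0858, 0.06]
ee_rot: [-180.0, 0.0, 172.3]
wrist_force: [-0.3, -0.2, -0.0]
width: 0.295
finger_force: 0.0
time: 25.82
tool_pos: [0.5598, 0.0858, 0.1812]
ee_rot: [-180.0, -0.0, 172.3]
wrist_force: [0.5, -0.2, 0.0]
width: 0.302
finger_force: 0.0
time: 26.45
tool_pos: [0.5297, -0.1363, 0.1996]
ee_rot: [-179.9, -0.0, 171.9]
wrist_force: [0.1, 1.4, 0.1]
width: 0.784
finger_force: 0.0
(array([ -13.8, -164. ,  199.6]), np.float64(171.9), array([0.1, 1.4, 0.1]))
top bar centre (array([ 3512.4, 58563.3]), 63682.1, 12223.7, 0.3) slope 0.1 z mid 79.5
scene bar centre (array([ 1364.5, 60616.4]), 62858.2, 12825.3, 0.3) slope 0.4 z mid 79.2
top bar centre (array([  3988. , -21006.3]), 63536.5, 11933.9, -0.0) slope 0.5 z mid 79.7
scene bar centre (array([  1481.4, -18850. ]), 62970.0, 12486.7, -0.6) slope -0.2 z mid 79.4
top 0
scene (array([ 491.6, -331.1]), 69.6, 14.7, -5.8)
```

View pics/s2.png

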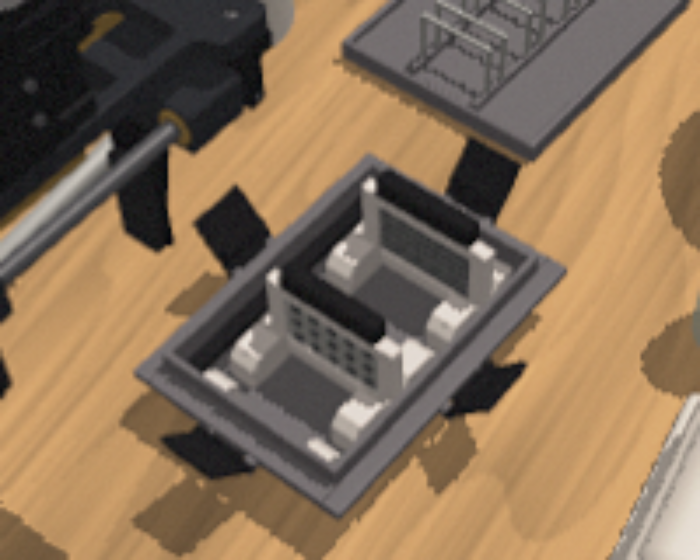

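```bash
python3 -m jog '0 0 0 0 0.2'; python3 plan.py '[(492.3,-331.2,125,173.6)]'
```

```text
time: 26.92
tool_pos: [0.5307, -0.1314, 0.2001]
ee_rot: [180.0, 0.0, 172.4]
wrist_force: [0.6, 0.1, -0.6]
width: 0.942
finger_force: 0.0
[  1.16 -20.31   7.51] turn -1.2 rows>= 3.5
```

```bash
python3 -m jog '0.3 -5 1 -1.2 0.2;0.6 -10 3 -1.2 0.2;0.9 -15 5 -1.2 0.2;1.2 -20.3 7.5 -1.2 0.2;1.2 -20.3 7.5 -1.2 0.2'; python3 -m jog '0 0 0 0 0.2;0 0 0 0 0.2'; python3 plan.py '[(492.3,-331.2,60,173.6)]'
python3 - <<'E'
from h import *
for n in('top','scene'):
    P,_=cloud(shot(n));Q=near(P,(.492,-.331),.13,.052,.060);print(n,rect(Q))
E
```

```text
time: 27.55
tool_pos: [0.488, -0.3368, 0.1221]
ee_rot: [-180.0, -0.3, 173.0]
wrist_force: [0.5, 1.5, -0.7]
width: 0.6
finger_force: 0.0
time: 27.8
tool_pos: [0.4926, -0.3301, 0.1259]
ee_rot: [-180.0, 0.1, 173.7]
wrist_force: [0.4, 0.3, 0.2]
width: 0.602
finger_force: 0.0
[ 0.02 -0.12  6.59] turn 0.1 rows>= 1.1
top (array([ 492.8, -332.5]), 184.8, 126.6, 83.7)
scene (array([ 491. , -330.8]), 183.1, 129.4, 83.7)
```

```bash
python3 -m jog '0 -0.1 3 0 0.2;0 -0.1 6 0 0.2;0 -0.1 6.6 0 0.2;0 -0.1 6.6 0 0.2'; python3 -m jog '0 0 0 0 -1;0 0 0 0 -1;0 0 0 0 -1;0 0 0 0 -1;0 0 0 0 -1' 30;python3 -c "
from h import *;print(manip.state()['tool_pos'])";python3 -m jog '0 0 0 0 -1;0 0 -4 0 -1;0 0 -8 0 -1;0 0 -11 0 -1;0 0 -11 0 -1'; python3 -m jog '0 0 0 0 -1';python3 plan.py '[(565.5,24.4,170,172.25)]'
```

```text
time: 28.4
tool_pos: [0.4919, -0.3324, 0.0596]
ee_rot: [-180.0, 0.0, 173.6]
wrist_force: [0.8, -0.2, 0.1]
width: 0.603
finger_force: 0.0
time: 29.02
tool_pos: [0.4914, -0.3326, 0.0592]
ee_rot: [180.0, 0.0, 173.5]
wrist_force: [-0.6, 0.0, 0.5]
width: 0.161
finger_force: 30.0
[ 0.4914055  -0.33263996  0.05916383]
time: 29.65
tool_pos: [0.4924, -0.3334, 0.1707]
ee_rot: [-179.9, 0.2, 173.5]
wrist_force: [0.5, -0.5, -3.0]
width: 0.163
finger_force: 30.0
time: 29.78
tool_pos: [0.4901, -0.3326, 0.1673]
ee_rot: [180.0, -0.2, 173.5]
wrist_force: [0.1, -0.3, -3.3]
width: 0.153
finger_force: 30.0
[-3.45 36.33 -0.27] turn 1.2 rows>= 5.8
```

```bash
python3 -m jog '-0.5 5 0 0 -1;-1 11 -0.3 0.5 -1;-1.5 17 -0.5 1.2 -1;-2.2 22 -0.5 1.2 -1;-2.8 28 -0.5 1.2 -1'; python3 -m jog '0 0 0 0 -1;0 0 0 0 -1'; python3 plan.py '[(565.5,24.4,170,172.25)]'
```

```text
time: 30.4
tool_pos: [0.5499, -0.0573, 0.1719]
ee_rot: [-180.0, -0.2, 172.2]
wrist_force: [1.1, 0.5, -2.9]
width: 0.157
finger_force: 30.0
time: 30.65
tool_pos: [0.5498, -0.0582, 0.1723]
ee_rot: [-180.0, -0.2, 172.3]
wrist_force: [0.0, 0.3, -1.9]
width: 0.156
finger_force: 30.0
[-0.46  8.39  0.23] turn 0.1 rows>= 1.3
```

```bash
python3 -m jog '-0.2 4 0 0 -1;-0.5 8.4 0.2 0 -1;-0.5 8.4 0.2 0 -1';python3 -m jog '0 0 0 0 -1;0 0 0 0 -1'
python3 - <<'E'
from h import *
t=tcp();print(t);z0=t[0][2]-59.2
for n in('top','scene'):
    P,_=cloud(shot(n));q=incase(P*1000)
    Q=q[(np.hypot(q[:,0],q[:,1])<120)&(abs(q[:,2]-z0-56)<4)];print(n,len(Q),rect(Q/1000),np.median(Q[:,2])-56)
    Q=q[(np.hypot(q[:,0],q[:,1])<130)&(abs(q[:,2]-z0-5)<2.5)];print(n,len(Q),rect(Q/1000))
E
```

```text
time: 31.02
tool_pos: [0.5667, 0.0273, 0.1714]
ee_rot: [179.9, -0.1, 172.5]
wrist_force: [0.3, -0.1, -2.7]
width: 0.156
finger_force: 30.0
time: 31.28
tool_pos: [0.5668, 0.0223, 0.1714]
ee_rot: [-179.9, -0.1, 172.1]
wrist_force: [0.4, -0.1, -2.7]
width: 0.159
finger_force: 30.0
(array([  1.6,  -1.9, 171.4]), np.float64(172.1), array([ 0.4, -0.1, -2.7]))
top 890 (array([-21.7,  44.7]), 85.6, 77.2, 89.7) 112.14175873298876
top 167 (array([-63.4,  45.5]), 96.8, 8.6, 88.5)
scene 4595 (array([ 0.2, -1.3]), 185.7, 128.7, 89.7) 111.98046082723278
scene 872 (array([ 1.1, -1.2]), 197.3, 140.2, 89.6)
```

```bash
python3 -m jog '0.15 0.18 0 0 -1;0.15 0.18 2 0 -1;0.15 0.18 4 0 -1;0.15 0.18 5.5 0 -1;0.15 0.18 5.5 0 -1';python3 -m jog '0 0 0 0 -1;0 0 0 0 -1;0 0 0 0 -1'; python3 -c "
from h import *;print(tcp())"
```

```text
time: 32.0
tool_pos: [0.5645, 0.0266, 0.115]
ee_rot: [-180.0, -0.2, 172.3]
wrist_force: [0.6, 0.2, -2.1]
width: 0.156
finger_force: 30.0
time: 32.38
tool_pos: [0.5662, 0.0268, 0.1176]
ee_rot: [180.0, 0.1, 172.3]
wrist_force: [-0.2, -0.9, -2.5]
width: 0.162
finger_force: 30.0
(array([  0.3,   2.5, 117.6]), np.float64(172.3), array([-0.2, -0.9, -2.5]))
```

```bash
python3 -m jog '0 -0.25 0 0 -1;0 -0.25 0 0 -1;0 -0.25 0.5 0 -1;0 -0.25 1.0 0 -1;0 -0.25 1.2 0 -1';python3 -c "
from h import *;print(tcp())"; python3 -m jog '0 0 0.3 0 -1;0 0 0.6 0 -1;0 0 0.8 0 -1;0 0 0.8 0 -1'; python3 -c "
from h import *;print(tcp())"
```

```text
time: 33.0
tool_pos: [0.5651, 0.0242, 0.1043]
ee_rot: [-180.0, -0.1, 172.3]
wrist_force: [0.2, -0.3, -3.4]
width: 0.161
finger_force: 30.0
(array([ -0.4,  -0.2, 104.3]), np.float64(172.31), array([ 0.2, -0.3, -3.4]))
time: 33.5
tool_pos: [0.5654, 0.0243, 0.0968]
ee_rot: [-180.0, -0.0, 172.3]
wrist_force: [0.8, -0.1, -3.1]
width: 0.159
finger_force: 30.0
(array([-0.1, -0.1, 96.8]), np.float64(172.3), array([ 0.8, -0.1, -3.1]))
```

Slips on without contact; finish, release and lift.

```bash
python3 -m jog '0 0 0.2 0 -1;0 0 0.2 0 -1;0 0 0.2 0 0;0 0 0.2 0 0;0 0 0.2 0 0';python3 -m jog '0 0 0 0 0;0 0 -3 0 0;0 0 -6 0 0;0 0 -10 0 0;0 0 -10 0 0'
python3 - <<'E'
from h import *
print(tcp())
im=shot('scene');cv2.imwrite('pics/c3.png',cv2.resize(im['pixels'][120:330,180:420,::-1],None,fx=2.8,fy=2.8))
P,_=cloud(im);q=incase(P*1000)+[1,-1,0];Q=q[(np.hypot(q[:,0],q[:,1])<120)&(abs(q[:,2]-92)<6)]
print(rect(Q/1000),np.median(Q[:,2])-56,np.polyfit(Q[:,0],Q[:,2],1),np.polyfit(Q[:,1],Q[:,2],1))
E
```

```text
time: 34.12
tool_pos: [0.5656, 0.0244, 0.0952]
ee_rot: [180.0, 0.0, 172.3]
wrist_force: [0.4, -1.2, 0.5]
width: 0.411
finger_force: 0.0
time: 34.75
tool_pos: [0.5674, 0.0251, 0.1982]
ee_rot: [179.9, 0.4, 172.3]
wrist_force: [0.6, 0.1, -0.5]
width: 0.501
finger_force: 0.0
(array([  1.8,   0.9, 198.2]), np.float64(172.3), array([ 0.6,  0.1, -0.5]))
(array([ 0.1, -0.4]), 183.4, 128.1, 89.8) 35.90263797389602 [2.41846888e-03 9.18229585e+01] [-2.36751093e-03  9.18133483e+01]
```

View pics/c3.png

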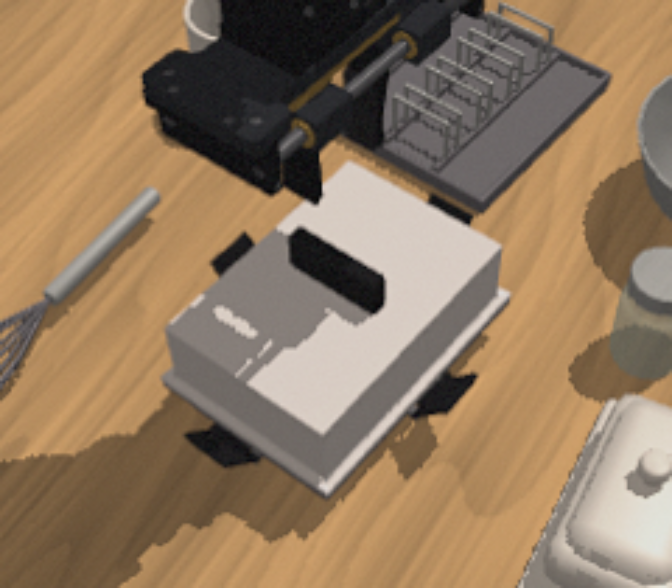

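```bash
python3 -m jog '0 4 0 0 -1;0 9 0 0 -1;0 14 0 0 -1;0.1 14 0 0 -1;0.1 14 0 0 -1' 10; python3 -m jog '0 0 5 0 -1;0 0 10 0 -1;0 0 14 0 -1;0 0 15 0 -1;0 0 15 0 -1'; python3 -c "
from h import *;print(tcp())"
```

```text
time: 35.42
tool_pos: [0.5825, 0.1623, 0.1935]
ee_rot: [-179.9, -0.1, 172.3]
wrist_force: [-1.0, -0.4, -0.9]
width: 0.043
finger_force: 0.0
time: 36.05
tool_pos: [0.5831, 0.1616, 0.0447]
ee_rot: [-179.9, -0.1, 172.2]
wrist_force: [-0.6, 0.2, 0.1]
width: 0.008
finger_force: 0.0
(array([ -1. , 138.3,  44.7]), np.float64(172.22), array([-0.6,  0.2,  0.1]))
```

```bash
python3 -m jog '0 -0.5 0 0 -1;0 -1.0 0 0 -1;0 -1.4 0 0 -1;0 -1.7 0 0 -1;0 -1.7 0 0 -1'; python3 -c "
from h import *;print(tcp())"; python3 -m jog '0 -0.1 0 0 -1;0 -0.2 0 0 -1;0 -0.2 0 0 -1'; python3 -c "
from h import *;print(tcp())"
```

```text
time: 36.67
tool_pos: [0.5817, 0.1455, 0.0457]
ee_rot: [-180.0, 0.1, 172.2]
wrist_force: [1.7, 1.6, 2.4]
width: 0.01
finger_force: 1.2
(array([ -0.3, 122.1,  45.7]), np.float64(172.24), array([1.7, 1.6, 2.4]))
time: 37.05
tool_pos: [0.5806, 0.1439, 0.0448]
ee_rot: [-180.0, -0.0, 172.3]
wrist_force: [1.1, 1.9, 1.6]
width: 0.004
finger_force: 0.9
(array([ -1.2, 120.5,  44.8]), np.float64(172.29), array([1.1, 1.9, 1.6]))
```

```bash
for i in 1; do :; done; python3 -m jog '0 -0.1 0 0 -1;0 -0.2 0 0 -1;0 -0.2 0 0 -1'; python3 -c "
from h import *;print(tcp())"; python3 -m jog '0 -0.1 0 0 -1;0 -0.2 0 0 -1;0 -0.2 0 0 -1'; python3 -c "
from h import *;print(tcp())"
```

```text
time: 37.42
tool_pos: [0.5803, 0.1421, 0.0449]
ee_rot: [-180.0, -0.0, 172.3]
wrist_force: [0.7, 1.8, 1.9]
width: 0.006
finger_force: 1.0
(array([ -1.2, 118.6,  44.9]), np.float64(172.29), array([0.7, 1.8, 1.9]))
time: 37.8
tool_pos: [0.5799, 0.1401, 0.0449]
ee_rot: [-180.0, -0.0, 172.3]
wrist_force: [0.3, 1.3, 1.6]
width: 0.007
finger_force: 0.9
(array([ -1.3, 116.6,  44.9]), np.float64(172.29), array([0.3, 1.3, 1.6]))
```

```bash
python3 -m jog '0 -0.1 0 0 -1;0 -0.2 0 0 -1;0 -0.3 0 0 -1;0 -0.3 0 0 -1'; python3 -c "
from h import *;print(tcp())"; python3 -m jog '0 -0.1 0 0 -1;0 -0.2 0 0 -1;0 -0.3 0 0 -1;0 -0.3 0 0 -1'
python3 - <<'E'
from h import *
print(tcp())
im=shot('scene');cv2.imwrite('pics/d1.png',cv2.resize(im['pixels'][120:330,180:420,::-1],None,fx=2.8,fy=2.8))
E
```

```text
time: 38.3
tool_pos: [0.5797, 0.1383, 0.0451]
ee_rot: [179.9, 0.0, 172.3]
wrist_force: [1.0, 3.8, 0.4]
width: 0.006
finger_force: 2.2
(array([ -1.3, 114.7,  45.1]), np.float64(172.33), array([1. , 3.8, 0.4]))
time: 38.8
tool_pos: [0.5797, 0.1382, 0.0452]
ee_rot: [179.6, 0.1, 172.4]
wrist_force: [1.6, 8.6, -2.1]
width: 0.002
finger_force: 4.4
(array([ -1.3, 114.6,  45.2]), np.float64(172.42), array([ 1.6,  8.6, -2.1]))
```

View pics/d1.png

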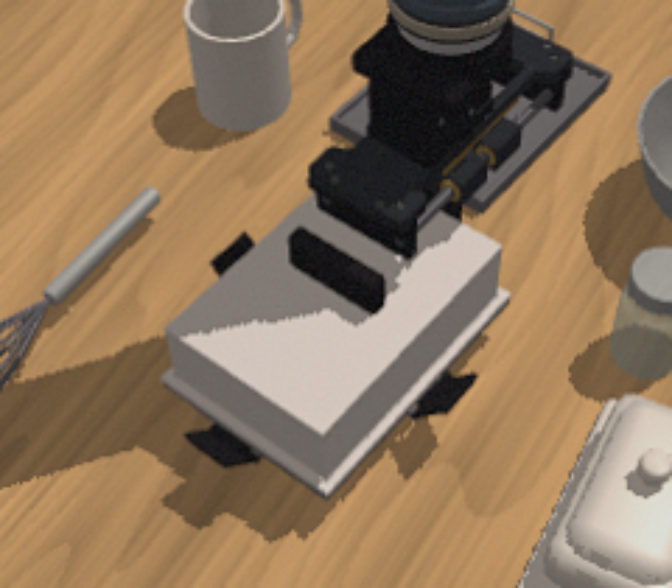

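```bash
python3 -m jog '0 1 0 0 -1;0 2.5 0 0 -1;0 2.5 -5 0 -1;0 2.5 -10 0 -1;0 2.5 -15 0 -1'; python3 -m jog '0 -6 0 0 -1;0 -12 0 0 -1;0 -18 0 0 -1;0 -24 0 0 -1;0 -27.5 0 0 -1'; python3 -m jog '0 0 0 0 -1;0 0 0 0 -1'; python3 -c "
from h import *;print(tcp())"
```

```text
time: 39.48
tool_pos: [0.5822, 0.159, 0.1961]
ee_rot: [-179.9, -0.1, 172.3]
wrist_force: [1.6, -0.1, -0.2]
width: 0.006
finger_force: 0.0
time: 40.1
tool_pos: [0.5446, -0.1175, 0.1945]
ee_rot: [-179.9, -0.1, 172.0]
wrist_force: [0.9, 1.4, 0.4]
width: 0.0
finger_force: 0.0
time: 40.35
tool_pos: [0.5457, -0.1123, 0.195]
ee_rot: [180.0, -0.0, 172.4]
wrist_force: [0.7, 0.5, 0.2]
width: 0.006
finger_force: 0.0
(array([  -1.1, -138.1,  195. ]), np.float64(172.36), array([0.7, 0.5, 0.2]))
```

```bash
python3 -m jog '0 -0.8 5 0 -1;0 -0.8 10 0 -1;0 -0.8 14 0 -1;0 -0.8 15 0 -1;0 -0.8 15 0 -1'; python3 -m jog '0 0.6 0 0 -1;0 1.2 0 0 -1;0 1.7 0 0 -1;0 2.2 0 0 -1;0 2.6 0 0 -1'; python3 -c "
from h import *;print(tcp())"; python3 -m jog '0 0.3 0 0 -1;0 0.6 0 0 -1;0 0.8 0 0 -1;0 0.8 0 0 -1';  python3 -c "
from h import *;print(tcp())"
```

```text
time: 40.98
tool_pos: [0.5454, -0.1199, 0.0454]
ee_rot: [180.0, 0.0, 172.4]
wrist_force: [0.1, -0.7, 0.3]
width: 0.004
finger_force: 0.0
time: 41.6
tool_pos: [0.5495, -0.0984, 0.047]
ee_rot: [-179.8, 0.2, 172.1]
wrist_force: [-0.5, -3.0, 2.3]
width: 0.004
finger_force: 1.5
(array([   0.7, -123.8,   47. ]), np.float64(172.13), array([-0.5, -3. ,  2.3]))
time: 42.1
tool_pos: [0.5496, -0.0879, 0.0453]
ee_rot: [-180.0, 0.0, 172.3]
wrist_force: [-0.5, -3.7, 5.7]
width: 0.008
finger_force: 2.4
(array([  -0.6, -113.4,   45.3]), np.float64(172.3), array([-0.5, -3.7,  5.7]))
```

```bash
python3 -m jog '0 0.15 0 0 -1;0 0.3 0 0 -1;0 0.3 0 0 -1'; python3 -c "
from h import *;print(tcp())"
```

```text
time: 42.48
tool_pos: [0.5496, -0.0878, 0.0452]
ee_rot: [-179.7, -0.0, 172.2]
wrist_force: [-1.2, -8.5, 6.8]
width: 0.002
finger_force: 5.0
(array([  -0.7, -113.3,   45.2]), np.float64(172.19), array([-1.2, -8.5,  6.8]))
```

```bash
python3 -m jog '0 -1 0 0 -1;0 -2.5 0 0 -1;0 -2.5 -5 0 -1;0 -2.5 -10 0 -1;3 -2.5 -13 0 -1'; python3 -m jog '3 4 0 0 -1;6 8 0 0 -1;8.9 13.5 0 0 -1;8.9 13.5 0 0 -1;8.9 13.5 0 0 -1'; python3 -m jog '0 0 0 0 -1;0 0 0 0 -1'; python3 -c "
from h import *;print(tcp())"
```

```text
time: 43.1
tool_pos: [0.5184, -0.1052, 0.177]
ee_rot: [179.9, 0.2, 172.3]
wrist_force: [0.4, -0.8, 0.5]
width: -0.001
finger_force: 0.0
time: 43.72
tool_pos: [0.4464, 0.0399, 0.1747]
ee_rot: [-180.0, -0.0, 172.3]
wrist_force: [-0.3, -0.9, -0.2]
width: 0.003
finger_force: 0.0
time: 43.98
tool_pos: [0.4468, 0.0394, 0.1747]
ee_rot: [180.0, -0.0, 172.2]
wrist_force: [-1.0, -0.2, 0.2]
width: 0.006
finger_force: 0.0
(array([-119.6,   -1.2,  174.7]), np.float64(172.18), array([-1. , -0.2,  0.2]))
```

```bash
python3 -m jog '0 0 4 0 -1;0 0 8 0 -1;0 0 12 0 -1;0 0 12.9 0 -1;0 0 12.9 0 -1'; python3 -m jog '-0.5 0 0 0 -1;-1 0 0 0 -1;-1.6 0 0 0 -1;-2.1 0 0 0 -1;-2.5 0 0 0 -1'; python3 -c "
from h import *;print(tcp())"; python3 -m jog '-0.2 0 0 0 -1;-0.4 0 0 0 -1;-0.6 0 0 0 -1;-0.6 0 0 0 -1';  python3 -c "
from h import *;print(tcp())"
```

```text
time: 44.6
tool_pos: [0.4469, 0.0404, 0.0462]
ee_rot: [180.0, -0.0, 172.3]
wrist_force: [0.9, 0.6, 1.0]
width: 0.008
finger_force: 0.0
time: 45.22
tool_pos: [0.4717, 0.0369, 0.0464]
ee_rot: [-180.0, 0.0, 172.3]
wrist_force: [-1.8, -0.2, 1.2]
width: 0.007
finger_force: 1.1
(array([-94.7,  -0.3,  46.4]), np.float64(172.3), array([-1.8, -0.2,  1.2]))
time: 45.72
tool_pos: [0.4777, 0.0362, 0.046]
ee_rot: [180.0, 0.0, 172.3]
wrist_force: [-0.6, 1.0, 0.0]
width: 0.007
finger_force: 0.2
(array([-88.6,  -0.2,  46. ]), np.float64(172.29), array([-0.6,  1. ,  0. ]))
```

```bash
python3 -m jog '-0.2 0 0 0 -1;-0.35 0 0 0 -1;-0.35 0 0 0 -1';  python3 -c "
from h import *;print(tcp())"; python3 -m jog '-0.15 0 0 0 -1;-0.3 0 0 0 -1;-0.3 0 0 0 -1';  python3 -c "
from h import *;print(tcp())"
```

```text
time: 46.1
tool_pos: [0.4787, 0.036, 0.0457]
ee_rot: [-179.9, -0.2, 172.3]
wrist_force: [-7.0, 0.4, 5.1]
width: 0.004
finger_force: 3.1
(array([-87.5,  -0.3,  45.7]), np.float64(172.33), array([-7. ,  0.4,  5.1]))
time: 46.48
tool_pos: [0.4788, 0.0359, 0.0455]
ee_rot: [-179.8, -0.5, 172.4]
wrist_force: [-12.9, 0.9, 10.3]
width: 0.004
finger_force: 6.4
(array([-87.5,  -0.3,  45.5]), np.float64(172.36), array([-12.9,   0.9,  10.3]))
```

```bash
python3 -m jog '1 0 0 0 -1;2.5 0 0 0 -1;2.5 0 -5 0 -1;2.5 0 -10 0 -1;2.5 0 -15 0 -1'; python3 -m jog '-5 0 0 0 -1;-10 0 0 0 -1;-15 0 0 0 -1;-20 0 0 0 -1;-23.6 0 0 0 -1'; python3 -m jog '0 0 0 0 -1;0 0 0 0 -1'; python3 -c "
from h import *;print(tcp())"
```

```text
time: 47.1
tool_pos: [0.4585, 0.0386, 0.1974]
ee_rot: [-180.0, 0.0, 172.3]
wrist_force: [1.0, -1.1, 0.3]
width: 0.008
finger_force: 0.0
time: 47.72
tool_pos: [0.6945, 0.0063, 0.1954]
ee_rot: [-180.0, 0.0, 172.2]
wrist_force: [-0.4, 0.2, 0.6]
width: 0.004
finger_force: 0.0
time: 47.98
tool_pos: [0.6918, 0.0076, 0.1957]
ee_rot: [-180.0, -0.0, 172.3]
wrist_force: [-0.1, 0.1, 0.8]
width: 0.007
finger_force: 0.0
(array([127.4,   0.4, 195.7]), np.float64(172.35), array([-0.1,  0.1,  0.8]))
```

```bash
python3 -m jog '0.3 0 5 0 -1;0.3 0 10 0 -1;0.3 0 14 0 -1;0.3 0 15 0 -1;0.3 0 15 0 -1'; python3 -m jog '0.6 0 0 0 -1;1.2 0 0 0 -1;1.8 0 0 0 -1;2.4 0 0 0 -1;2.9 0 0 0 -1'; python3 -c "
from h import *;print(tcp())"; python3 -m jog '0.2 0 0 0 -1;0.4 0 0 0 -1;0.6 0 0 0 -1;0.8 0 0 0 -1;0.8 0 0 0 -1';  python3 -c "
from h import *;print(tcp())"
```

```text
time: 48.6
tool_pos: [0.6897, 0.0078, 0.0469]
ee_rot: [180.0, 0.0, 172.3]
wrist_force: [0.9, 0.1, 0.1]
width: 0.008
finger_force: 0.0
time: 49.22
tool_pos: [0.6638, 0.0113, 0.0483]
ee_rot: [179.9, 0.4, 172.3]
wrist_force: [3.1, -1.0, 2.4]
width: 0.004
finger_force: 1.6
(array([99.1,  0.3, 48.3]), np.float64(172.26), array([ 3.1, -1. ,  2.4]))
time: 49.85
tool_pos: [0.6524, 0.0125, 0.0456]
ee_rot: [-180.0, -0.1, 172.3]
wrist_force: [-0.0, 0.3, 0.3]
width: 0.005
finger_force: 0.4
(array([87.7, -0.1, 45.6]), np.float64(172.31), array([-0. ,  0.3,  0.3]))
```

```bash
python3 -m jog '0.15 0 0 0 -1;0.3 0 0 0 -1;0.3 0 0 0 -1';  python3 -c "
from h import *;print(tcp())"; python3 -m jog '0.15 0 0 0 -1;0.3 0 0 0 -1;0.3 0 0 0 -1';  python3 -c "
from h import *;print(tcp())"
```

```text
time: 50.22
tool_pos: [0.6523, 0.0125, 0.0458]
ee_rot: [179.9, 0.3, 172.3]
wrist_force: [8.1, 0.1, -5.1]
width: 0.009
finger_force: 3.7
(array([87.6, -0.1, 45.8]), np.float64(172.28), array([ 8.1,  0.1, -5.1]))
time: 50.6
tool_pos: [0.6522, 0.0125, 0.0459]
ee_rot: [179.8, 0.6, 172.2]
wrist_force: [14.0, -0.5, -9.7]
width: 0.004
finger_force: 7.0
(array([87.6, -0.1, 45.9]), np.float64(172.25), array([14. , -0.5, -9.7]))
```

Hard stop; back out, rise and check.

```bash
python3 -m jog '-1 0 0 0 -1;-2.5 0 0 0 -1;-2.5 0 -5 0 -1;-2.5 0 -10 0 -1;-2.5 0 -15 0 -1'; python3 -m jog '-2 -6 -3 0 -1;-2 -12 -5 0 -1;-2 -18 -5 0 -1;-2 -24 -5 0 -1;-2 -28 -5 0 -1'; python3 -m jog '0 0 0 0 -1;0 0 0 0 -1';python3 - <<'E'
from h import *
im=shot('scene');t=shot('top')
a=cv2.resize(im['pixels'][150:310,210:400,::-1],(480,404));b=cv2.resize(t['pixels'][170:300,240:390,::-1],(310,268))
o=np.zeros((404,790,3),np.uint8);o[:,:480]=a;o[:268,480:]=b;cv2.imwrite('pics/e.png',o)
P,_=cloud(im);q=incase(P*1000)+[1,-1,0];Q=q[(np.hypot(q[:,0],q[:,1])<120)&(abs(q[:,2]-92)<6)]
print(rect(Q/1000),np.median(Q[:,2])-56,np.polyfit(Q[:,0],Q[:,2],1)[0],np.polyfit(Q[:,1],Q[:,2],1)[0])
E
```

```text
time: 51.22
tool_pos: [0.6707, 0.0102, 0.1969]
ee_rot: [-180.0, -0.2, 172.3]
wrist_force: [1.1, 0.1, -0.0]
width: 0.006
finger_force: 0.0
time: 51.85
tool_pos: [0.6523, -0.2739, 0.2452]
ee_rot: [-180.0, -0.2, 172.1]
wrist_force: [0.1, 0.6, 0.1]
width: 0.004
finger_force: 0.0
time: 52.1
tool_pos: [0.6539, -0.2688, 0.2456]
ee_rot: [179.9, -0.1, 172.4]
wrist_force: [0.6, 0.4, -0.9]
width: 0.004
finger_force: 0.0
(array([2. , 3.2]), 180.6, 128.4, 89.7) 35.814602442362514 0.0026300984110616448 -0.005361091960672931
```

View pics/e.png

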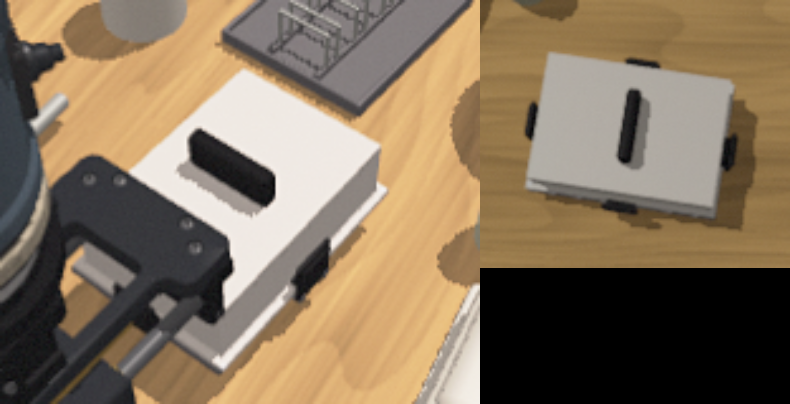

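Run:
```python
from h import *
for n,o in(('top',[-1.1,1,0]),('scene',[1,-1,0])):
    P,_=cloud(shot(n));q=incase(P*1000)+o
    for nm,ax,sg,h in(('front',0,-1,66),('back',0,1,66),('left',1,1,94),('right',1,-1,94)):
        Q=q[(sg*q[:,ax]>h)&(sg*q[:,ax]<h+45)&(abs(q[:,1-ax])<18)&(q[:,2]>56)&(q[:,2]<75)]
        if len(Q)>5: print(n,nm,len(Q),'out',np.percentile(sg*Q[:,ax],[5,50,95]).round(1),'z',np.percentile(Q[:,2],[5,95]).round(1))
```

```text
top front 56 out [72.7 75.5 78.4] z [61.4 69.7]
top back 56 out [72.6 74.3 78.3] z [60.9 70.3]
top left 60 out [100.4 102.5 106.3] z [58.8 69.9]
top right 54 out [ 98.4 100.8 104.3] z [60.7 69.6]
scene back 91 out [72.4 75.5 78.1] z [59.4 69.4]
scene right 33 out [100.7 103.1 105.6] z [58.2 69.1]
```

All four clips stand upright (tops at z≈69 mm, over their hinge lines), and the cover is level at 36 mm.

```bash
python3 -c "
from cell import manip;print(manip.hand_in())"
```

```text
the job is handed in; nothing more can be done
None
```

The job is handed in at about 52 s: both inserts present (grater and waffle) stand seated in their slots, the cover is level on the ledge and all four clips read upright in the camera; no verdict was returned.

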